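# Tension the saw blade on the bench tensioner and lock it

## Robot

A 7-joint arm with a two-finger parallel gripper is mounted at the origin on a cart in front of the work surface, level with it; the furniture and walls round the work are solid. World frame = base frame: x ahead of the robot, y to its left, z up, the work surface at z = 0. Lengths are in m, angles in rad, forces in N, time in s.
With the tool pointing down it reaches from about 0.4 to 0.9 m from the base axis. Payload 5.5 kg.
Tool frame: the origin (TCP) lies at the very end of the fingers, on their centre line; the grasp point (between the pads) lies 19 mm behind it (r.tcp_to_grasp is the distance from the TCP to the grasp point, in m); z points along the fingers, y is the direction in which the jaws open and shut (so a half turn about z gives the same grasp; the last joint's range is limited). The gripper opens to 92 mm and grips with 3 to 60 N. Pads are 19 mm wide; open, the fingers measure 130 mm over their backs; the gripper's body (75 mm by 190 mm) begins 47 mm behind the grasp point.
Start: joints at [-0.933, 0.501, -0.427, 1.55, 0.221, 1.138, -0.21], TCP at [0.238, 0.605, 0.197] pointing down, gripper open.
Joint ranges: [-2.88, 2.88], [-0.31, 2.03], [-1.54, 1.56], [0.2, 2.42], [-1.41, 4.55], [0.19, 2.02], [-2.57, 2.57]. Speed limits (rad/s): [2.57, 2.57, 3.14, 3.14, 3.14, 3.14, 3.14].

## Interface

Orientations are given as a rotation vector (axis times angle).
In Python, from plant import r, eyes, spot_in, silhouettes, tip_of gives the robot as it stands. The module is installed in compiled form; this text tells all that it offers.
- The arm moves only by the tool jog_arm, never from a script. Its argument "series" is one flat list of numbers, 7 for each row, row after row: the turn, a rotation vector about the tool's x, y, z in degrees, then the shift along the tool's x, y, z in m, then the finger opening in m, from 0 to 0.0918. In form: [wx, wy, wz, x, y, z, hand, wx, wy, wz, x, y, z, hand, ...]. A call has exactly 5 rows; each row is the pose to reach, as a shift and turn from the pose commanded when the call began, along the tool's axes at that moment; what a row does not reach only later rows make up. A row lasts 1/10 s, in which the tool goes at most 50 mm and 8.59 degrees, less where a joint would pass 70% of its speed; a pose out of reach is approached as far as the arm can. A call with a gripper value outside its range is refused whole. The fingers move at their own pace and stop on an object; "grip_force" is the grip in N (left out, the last holds). Time passes only in rows, so rows that repeat a pose let the fingers close, or fill a call up. It gives the time, the measured TCP pose, the force and the opening at its end, in the units of the state.
- r.read_state(): the state, without advancing time (a new reading comes with each control period).
- eyes.snapshot(name): name is "scene" or "top"; returns a dict with "color" (420x560x3 uint8, red, green, blue), "z_map" (420x560 float32, m along the optical axis (not along the pixel's ray), 0 where there is no reading), "fx", "fy", "cx", "cy" (pixels), "dist" ([k1, k2, p1, p2, k3] as OpenCV has them; the pictures are not rectified), "origin" and "attitude" of the camera in the world. Camera axes: x right, y down, z forward; pixel columns grow to the right and rows downward; lengths in m; the calibration is good to about 2 mm. A picture is of the moment at which its call begins.
- r.finish_job(): hands the job in, once; it reports no verdict.
Trained networks look in a picture, given as the dict that the camera call returned (one of the last four; its "shot" number tells which), for a name from the list of things; names that differ only in an ending like _2 or _b are one class to them, and where a whole thing is asked for, a point or a joint stands for the part that bears it (a point fixed in the world has none). Each returns a list of dicts, best first, with "score" (0 to 1); they miss things now and then, are a little off and sometimes report something else, mostly with a low value. They report only what shows in the picture. A call takes as long as a camera call. They do not tell look-alikes from the thing itself.
- spot_in(picture, thing): "uv" ([column, row] in pixels, amid what is visible of it).
- silhouettes(picture, thing): "mask" (420x560 bool, what is visible of it) and "uv" ([column, row] in pixels, amid what is visible of it).
- tip_of(picture, thing): "uv" ([column, row] in pixels: a listed point, or the origin of a listed thing).
The state is a dict: "clock": time; "joint_positions": joint angles; "qvel": joint speeds; "joint_efforts": joint torques, N m; "tcp_pos": TCP position; "ee_rot": TCP orientation; "wrist_force": force on the tool from outside, world axes, zero at the start; "torque": the same for the moment, N m; "width": finger opening in m.
Only numpy, scipy, OpenCV 4.12 (cv2) and the standard library are available. Lean on these libraries where they do the work, as an engineer would, in place of code of your own. Each camera call takes 0.05 s, during which the arm holds its last target.

## Task

Lift the box of fixings off the bed of the blade tensioner and stand it upright in the shallow metal tray beside it. Then wind the tension wheel clockwise (seen from above) by its handle until it has gone firm and the pointer stands between the two ribs on the scale, no further, and then swing the lock lever clockwise all the way round to its stop. Let go of everything and leave the other things on the bench undisturbed.

Things in the scene. Friction and masses are not known exactly. Their poses are not given: they have to be found in the camera images.
- tensioner: Blade tensioner fixed to the bench: flat grey bed 200 x 340 x 20 mm. Origin at the centre of the bed's underside, on the bench top; its x axis points across the bed away from the robot at yaw 0, y along the bed to the left, z up. Wheel on the +y half, box on the -y half, lever pivot behind the middle. Blade, pointer and scale run along the front (-x) edge and stand at most 48 mm above the bench.
- wheel_axis (a point): Point on the upright axis of the tension wheel, 83 mm above the bench (the height of the middle of the handle). Dark spoked wheel, 136 mm across, its rim between 47 and 59 mm above the bench, hub nut up to 65 mm.
- wheel_handle (a point): Middle of the upright, freely spinning handle on the wheel: black, 23 mm thick, 46 mm tall, from 60 to 106 mm above the bench; it circles the wheel axis at a radius of 60 mm.
- tension_wheel (a joint): How far the slack of the screw has been wound up, in rad, growing as the wheel turns clockwise from above, to 7.0 = no slack left. While there is slack the wheel turns lightly (about 1 N at the handle) and the pointer stays at 0; the start varies.
- tension_pointer (a joint): Reading of the tension pointer in m, 0 = slack, growing as it slides to +y of the tensioner by 0.015 m for every rad of clockwise turn of the wheel after the slack is gone. The handle then resists firmly at once (about 6 N), 9 to 11 N in the window, so it needs a firm grip, and the wheel stays where it is left. The two steel ribs on the scale stand at 0.024 and 0.036; the middle of the window is 0.030. Past 0.040 the blade is overstrained.
- lever_pivot (a point): Point on the upright axis of the lock lever, 81 mm above the bench (the height of the middle of its knob).
- lever_knob (a point): Middle of the upright black knob at the end of the lock lever: 20 mm thick, its grip from 71 to 97 mm above the bench, 110 mm from the pivot. The lever's flat arm lies 46 to 56 mm above the bench, so it cannot pass while the box stands on the bed.
- lock_lever (a joint): Angle of the lock lever in rad, 0 = fully open, growing clockwise from above to 2.094 = at its stop (locked). It takes about 2 N at the knob and stays where it is left.
- box_center (a point): Centre of the box of fixings, a closed upright carton, 62 mm along its own x, 105 mm along its own y, 85 mm tall, about 0.24 kg; it stands on the tensioner's bed (20 mm above the bench), this point 42.5 mm above its underside.
- tray: Shallow metal tray on a wooden riser, fixed to the bench: 130 mm along its own x, 150 mm along its own y, the top of its inner floor 53 mm and its rim 66 mm above the bench, walls 3 mm thick. Origin at the centre of the riser's underside on the bench top. Stands to the left or the right of the tensioner.
- tool_tub: Bystander: round white tub 102 mm across with pens and rods in it, 156 mm tall over all (rim at 105 mm); stands on the side of the tensioner opposite the tray. Origin at the centre of its underside.
- oil_bottle: Bystander: oil bottle 46 mm across, 135 mm tall with its spout, behind the tensioner. Origin at the centre of its underside.
- tin_small: Bystander: small round tin, 65 mm across, 41 mm tall, behind the tensioner. Origin at the centre of its underside.
There are look-alikes about, which are no part of the job. Of the things that look like the part that bears box_center, the middle-sized one is meant.

How it is judged:
By the outcome, as a careful person would: the job done as asked, in the order asked, and still so for the second after the job is handed in, with the robot touching nothing.
It also fails if it takes over 70 s, if anything falls off the work surface, if the arm or the gripper's body presses on something with over 40 N, if the wrist force passes 120 N, or if a joint passes its speed limit or range.

## Working session

There is one attempt and no reset: what is moved stays moved. The work goes in short steps, Python scripts to look and compute and a tool call to move; the robot and the scene stay as the last step left them, time stands still between calls to the robot, and variables do not carry over. Pictures are saved under pics/ and viewed, and the job is handed in when it is done.

Besides the shell and the picture viewer there is one more tool, called after "Emit:" in YAML: its name, and indented under it one key for each argument. jog_arm: Moves the arm, as the interface text tells. Its arguments: {"type":"object","properties":{"series":{"type":"array","items":{"type":"number"}},"grip_force":{"type":"number"}},"required":["series"]}

```bash
mkdir -p pics; ls; cat > h.py <<'E'
import numpy as np, cv2
from scipy.spatial.transform import Rotation as R
from plant import r, eyes, spot_in, silhouettes, tip_of
def K(p): return np.array([[p['fx'],0,p['cx']],[0,p['fy'],p['cy']],[0,0,1.]])
def rot(p):
    a=np.array(p['attitude'],float)
    return a if a.shape==(3,3) else R.from_rotvec(a).as_matrix()
def ray(p,uv):
    n=cv2.undistortPoints(np.array(uv,float).reshape(-1,1,2),K(p),np.array(p['dist'],float)).reshape(-1,2)
    return np.c_[n,np.ones(len(n))]
def at_z(p,uv,z):
    d=ray(p,uv)@rot(p).T; o=np.array(p['origin'])
    return o+d*((z-o[2])/d[:,2])[:,None]
def cloud(p,mask):
    v,u=np.nonzero(mask&(p['z_map']>0)); 
    return np.array(p['origin'])+(ray(p,np.c_[u,v])*p['z_map'][v,u][:,None])@rot(p).T
def save(p,n,pts=()):
    im=cv2.cvtColor(p['color'],cv2.COLOR_RGB2BGR).copy()
    for q in pts: cv2.circle(im,tuple(int(x) for x in q),3,(0,0,255),-1)
    cv2.imwrite('pics/'+n,im)
E
python3 - <<'E'
from h import *
s=r.read_state(); print(s['clock'],s['tcp_pos'],s['ee_rot'])
for n in('scene','top'):
    p=eyes.snapshot(n); save(p,n+'0.png'); print(n,p['origin'],p['attitude'])
    for t,z in [('tensioner',0),('wheel_axis',.083),('wheel_handle',.083),('lever_pivot',.081),('lever_knob',.081),('box_center',.0625),('tray',0),('tool_tub',0),('oil_bottle',0),('tin_small',0)]:
        for d in tip_of(p,t)[:4]: print(t,round(d['score'],2),np.round(d['uv'],1),np.round(at_z(p,[d['uv']],z)[0],4))
E
```

```text
pics
0.0 [0.23771735 0.60411459 0.19565386] [-5.85209387e-01 -3.08614000e+00  3.07799045e-03]
scene [-0.15154736  1.07500997  0.77575792] [-0.74901453  2.37304866 -1.41070732]
tensioner 0.83 [309.3 223.9] [ 0.5106 -0.0355  0.    ]
wheel_axis 0.93 [287.8 214.7] [0.5153 0.0769 0.083 ]
wheel_handle 0.61 [266.7 215.1] [0.5616 0.1139 0.083 ]
lever_pivot 0.62 [296.1 189.7] [ 0.5842 -0.069   0.081 ]
lever_pivot 0.43 [306.7 178.1] [ 0.6023 -0.1586  0.081 ]
lever_knob 0.55 [307. 179.] [ 0.598  -0.1535  0.081 ]
box_center 0.98 [292.6 163. ] [ 0.7288 -0.2652  0.0625]
box_center 0.97 [335.2 200.7] [ 0.4669 -0.1097  0.0625]
box_center 0.75 [400.2 207. ] [ 0.2901 -0.1919  0.0625]
tray 0.96 [364.2 189.4] [ 0.481  -0.3466  0.    ]
tool_tub 0.68 [222.1 294.2] [0.5048 0.3724 0.    ]
oil_bottle 0.84 [207.5 222.4] [0.765  0.1411 0.    ]
top [0.30585181 0.015714   1.28744368] [-2.10132374  2.14037302 -0.18876874]
tensioner 0.58 [301.4 220. ] [ 0.4983 -0.0251  0.    ]
wheel_axis 0.69 [267.4 213.7] [0.5066 0.0776 0.083 ]
wheel_handle 0.59 [256.6 195.9] [0.561  0.1093 0.083 ]
lever_pivot 0.61 [307.5 189.9] [ 0.5768 -0.043   0.081 ]
lever_knob 0.84 [342.4 185.1] [ 0.5896 -0.1482  0.081 ]
box_center 0.69 [366.6 286.3] [ 0.2889 -0.2094  0.0625]
box_center 0.61 [379.2 143.8] [ 0.7243 -0.272   0.0625]
box_center 0.55 [332.1 224.9] [ 0.4724 -0.1146  0.0625]
tray 0.76 [396.3 226.3] [ 0.4722 -0.3244  0.    ]
tray 0.21 [299.8 143.4] [ 0.7512 -0.0262  0.    ]
tool_tub 0.63 [175.4 223. ] [0.4959 0.375  0.    ]
oil_bottle 0.63 [248.8 137.5] [0.7753 0.1408 0.    ]
tin_small 0.93 [298.8 145.4] [ 0.7444 -0.0227  0.    ]
```

View pics/scene0.png

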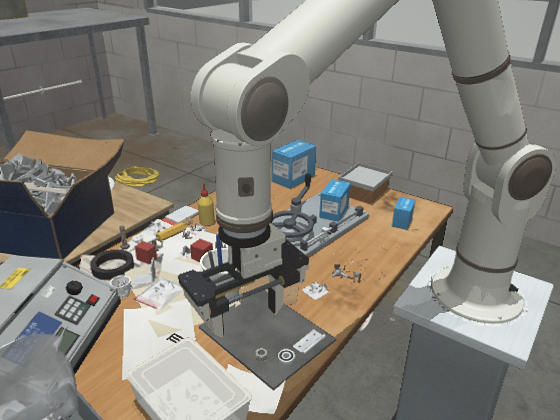

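View pics/top0.png

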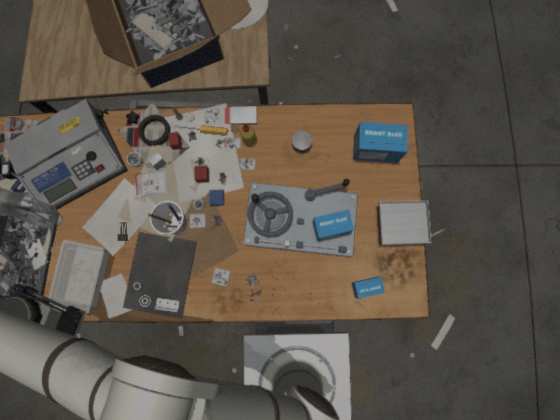

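The top view shows the tensioner at about (300,220), with the meant box on its bed at (333,224). The tray is at (404,222), the handle at (256,197) and the knob at (346,183). The big box (380,143) and small box (368,288) are look-alikes. Next I refine these positions from depth.

```bash
python3 - <<'E'
from h import *
p=eyes.snapshot('top'); print(p['fx'],p['dist'])
np.savez('top.npz',**{k:np.array(v) for k,v in p.items() if k!='shot'})
def rect(c,name):
    (cx,cy),(w,h),a=cv2.minAreaRect((c[:,:2]*1000).astype(np.float32)); print(name,len(c),np.round([cx,cy,w,h,a],1),'z',np.round(np.percentile(c[:,2],[2,50,98]),3))
allc=cloud(p,np.ones((420,560),bool))
print('bench z',np.median(allc[(abs(allc[:,2])<.015)][:,2]))
for d in silhouettes(p,'box_center')[:4]:
    c=cloud(p,d['mask']); t=c[c[:,2]>np.percentile(c[:,2],60)-.008]; print(d['score'],d['uv']); rect(t,'box')
for n in ['tray','tensioner','wheel_handle','lever_knob','tension_wheel','lock_lever','tool_tub','oil_bottle','tin_small']:
    for d in silhouettes(p,n)[:2]:
        c=cloud(p,d['mask']); print(n,round(d['score'],2),np.round(d['uv'])); rect(c,n)
        if n=='tray': rect(c[c[:,2]>.058],'rim'); 
        if n=='tensioner': rect(c[(c[:,2]>.012)&(c[:,2]<.028)],'bed')
        if n in('tension_wheel','wheel_handle'):
            w=c[(c[:,2]>.05)&(c[:,2]<.065)]; 
            if len(w)>5: print('circ',cv2.minEnclosingCircle((w[:,:2]*1000).astype(np.float32)))
im=cv2.cvtColor(p['color'],cv2.COLOR_RGB2BGR)[165:275,225:445]
cv2.imwrite('pics/topc.png',cv2.resize(im,None,fx=3.6,fy=3.6,interpolation=cv2.INTER_CUBIC))
E
```

```text
413.15498290791083 [-0.10573043  0.          0.          0.          0.        ]
bench z 0.0010502795486443395
0.77 [380.0, 141.4]
box 1310 [ 728.2 -272.4  144.9   89.1   85.1] z [0.113 0.119 0.124]
0.72 [333.7, 225.9]
box 774 [ 470.  -113.8   62.7  105.6   11.8] z [0.1   0.106 0.11 ]
0.6 [367.6, 289.5]
box 449 [ 286.2 -216.7   48.3   78.8   11.3] z [0.06  0.066 0.071]
tray 0.92 [402. 223.]
tray 2159 [ 4.769e+02 -3.342e+02  1.291e+02  1.496e+02  3.000e-01] z [0.028 0.054 0.069]
rim 306 [ 4.769e+02 -3.342e+02  1.291e+02  1.496e+02  3.000e-01] z [0.058 0.065 0.071]
tray 0.48 [249. 132.]
tray 239 [764.4 140.   39.7  41.8  27.7] z [0.012 0.076 0.112]
rim 164 [765.1 140.2  38.3  41.6  27.7] z [0.059 0.083 0.114]
tensioner 0.61 [293. 216.]
tensioner 6101 [514.4 -25.9 351.6 233.2  84.1] z [0.015 0.022 0.067]
bed 4153 [498.8 -21.8 341.  201.4  82.5] z [0.015 0.02  0.026]
wheel_handle 0.7 [268. 209.]
wheel_handle 1056 [511.4  71.  136.1 140.3  19.2] z [0.018 0.058 0.105]
circ ((510.9290771484375, 72.68717956542969), 68.72003173828125)
lever_knob 0.59 [324. 188.]
lever_knob 271 [ 589.6 -107.4   32.6  144.7   16.4] z [0.001 0.057 0.098]
tension_wheel 0.78 [268. 209.]
tension_wheel 903 [514.6  76.4 137.7 143.6  88.8] z [0.02  0.059 0.105]
circ ((511.2616882324219, 72.52392578125), 68.86277770996094)
lock_lever 0.66 [328. 186.]
lock_lever 301 [ 590.9 -108.5   38.3  150.4   15. ] z [-0.001  0.057  0.098]
tool_tub 0.96 [168. 218.]
tool_tub 988 [508.7 386.6 134.3 104.5  61.1] z [0.001 0.067 0.144]
oil_bottle 0.53 [247. 134.]
oil_bottle 264 [782.1 147.8  78.3  44.7  24.9] z [0.008 0.075 0.114]
tin_small 0.59 [300. 140.]
tin_small 362 [750.4 -29.5  68.4  64.2  20.4] z [0.009 0.04  0.045]
```

View pics/topc.png

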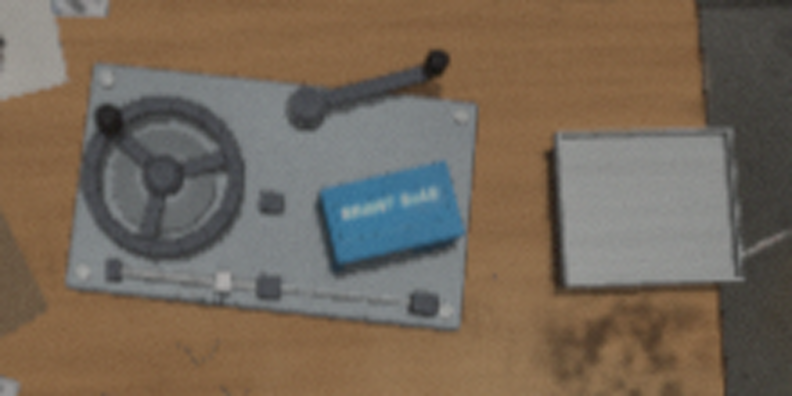

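```bash
cat >> h.py <<'E'
def state():
    s=r.read_state(); M=R.from_rotvec(s['ee_rot']).as_matrix()
    yaw=np.degrees(np.arctan2(M[1,1],M[0,1])); 
    print('t',round(s['clock'],2),'tcp',np.round(s['tcp_pos'],4),'yaw',round(yaw,1),'F',np.round(s['wrist_force'],1),'w',round(s['width'],4)); return s,M,yaw
def down(yaw):
    a=np.radians(yaw); y=np.array([np.cos(a),np.sin(a),0]); z=np.array([0,0,-1.]); return np.c_[np.cross(y,z),y,z]
def rows(targets,hand,base=None):
    """targets: 5 (x,y,z,yaw)"""
    s,M,yaw=state(); P=np.array(s['tcp_pos']) if base is None else np.array(base[:3])
    if base is not None: M=down(base[3])
    out=[]
    for t in targets:
        w=np.degrees(R.from_matrix(M.T@down(t[3])).as_rotvec()); d=M.T@(np.array(t[:3])-P)
        out.append(list(np.round(w,1))+list(np.round(d,4))+[hand])
    print('[\n'+',\n'.join(', '.join(f'{float(v):g}' for v in o) for o in out)+']'); return out
E
python3 - <<'E'
from h import *
s=r.read_state()
rows([(.25,.57,.24,60),(.28,.53,.28,52),(.30,.48,.30,44),(.32,.43,.30,36),(.34,.38,.30,28)],.0918)
E
```

```text
t 1.65 tcp [0.2379 0.6049 0.1967] yaw 68.5 F [ 0.2 -0.6  0. ] w 0.0919
[
-0, -0, 8.5, -0.024, -0.028, -0.0433, 0.0918,
-0, -0, 16.5, -0.0666, -0.0543, -0.0833, 0.0918,
-0, -0, 24.5, -0.1035, -0.0935, -0.1033, 0.0918,
-0, -0, 32.5, -0.1404, -0.1327, -0.1033, 0.0918,
-0, -0, 40.5, -0.1773, -0.1719, -0.1033, 0.0918]
```

Emit:
jog_arm:
  series: [0,0,8.5,-0.024,-0.028,-0.043,0.0918,0,0,16.5,-0.067,-0.054,-0.083,0.0918,0,0,24.5,-0.104,-0.094,-0.103,0.0918,0,0,32.5,-0.14,-0.133,-0.103,0.0918,0,0,40.5,-0.177,-0.172,-0.103,0.0918]
  grip_force: 20

```text
clock: 2.15
tcp_pos: [0.3285, 0.4091, 0.2997]
ee_rot: [1.624, 2.689, 0.005]
wrist_force: [1.6, -0.2, 0.8]
width: 0.0919
```

```bash
python3 - <<'E'
from h import *
rows([(.36,.33,.30,20),(.38,.285,.30,12),(.40,.24,.30,11.8),(.42,.19,.30,11.8),(.44,.14,.30,11.8)],.0918)
E
```

```text
t 2.15 tcp [0.3285 0.4091 0.2997] yaw 27.7 F [ 1.6 -0.2  0.8] w 0.0919
[
0.2, -0.1, 7.7, -0.0847, -0.0089, -0.0004, 0.0918,
0.2, -0.1, 15.7, -0.1338, -0.0121, -0.0005, 0.0918,
0.2, -0.1, 15.9, -0.183, -0.0153, -0.0006, 0.0918,
0.2, -0.1, 15.9, -0.2365, -0.0209, -0.0007, 0.0918,
0.2, -0.1, 15.9, -0.2901, -0.0265, -0.0008, 0.0918]
```

Emit:
jog_arm:
  series: [0,0,7.7,-0.05,-0.006,0,0.0918,0,0,15.7,-0.1,-0.01,0,0.0918,0,0,15.9,-0.15,-0.014,0,0.0918,0,0,15.9,-0.2,-0.019,0,0.0918,0,0,15.9,-0.25,-0.024,0,0.0918]

```text
clock: 2.65
tcp_pos: [0.4239, 0.1772, 0.2985]
ee_rot: [1.974, 2.444, 0.002]
wrist_force: [1.7, 0.9, 0.4]
width: 0.0916
```

```bash
python3 - <<'E'
from h import *
rows([(.45,.07,.28,11.8),(.46,.02,.26,11.8),(.465,-.03,.24,11.8),(.47,-.075,.22,11.8),(.47,-.1138,.2,11.8)],.0918)
E
```

```text
t 2.65 tcp [0.4239 0.1772 0.2985] yaw 12.1 F [1.7 0.9 0.4] w 0.0916
[
0.1, -0, 0.3, -0.1103, 0.003, 0.0185, 0.0918,
0.1, -0, 0.3, -0.1613, 0.0022, 0.0384, 0.0918,
0.1, -0, 0.3, -0.2112, -0.0034, 0.0584, 0.0918,
0.1, -0, 0.3, -0.2563, -0.008, 0.0784, 0.0918,
0.1, -0, 0.3, -0.2942, -0.0162, 0.0984, 0.0918]
```

Emit:
jog_arm:
  series: [0,0,0.3,-0.05,0.002,0,0.0918,0,0,0.3,-0.1,0.001,0.02,0.0918,0,0,0.3,-0.15,-0.003,0.04,0.0918,0,0,0.3,-0.2,-0.008,0.06,0.0918,0,0,0.3,-0.25,-0.014,0.08,0.0918]

```text
clock: 3.15
tcp_pos: [0.461, -0.0551, 0.2238]
ee_rot: [1.98, 2.438, 0.002]
wrist_force: [0.3, -0.2, -0.4]
width: 0.0917
```

Emit:
jog_arm:
  series: [0,0,0,-0.01,0,0,0.0918,0,0,0,-0.01,0,0,0.0918,0,0,0,-0.01,0,0,0.0918,0,0,0,-0.01,0,0,0.0918,0,0,0,-0.01,0,0,0.0918]

```text
clock: 3.65
tcp_pos: [0.4632, -0.0614, 0.2245]
ee_rot: [1.977, 2.441, 0.002]
wrist_force: [0.6, 0.0, -0.0]
width: 0.0917
```

```bash
python3 - <<'E'
from h import *
b=(.470,-.1138)
rows([(*b,.16,11.8),(*b,.125,11.8),(*b,.09,11.8),(*b,.065,11.8),(*b,.065,11.8)],.0918)
p=eyes.snapshot('scene'); im=cv2.cvtColor(p['color'],cv2.COLOR_RGB2BGR)[120:320,200:460]
cv2.imwrite('pics/s1.png',cv2.resize(im,None,fx=3,fy=3))
E
```

```text
t 3.65 tcp [ 0.4632 -0.0614  0.2245] yaw 12.0 F [ 0.6  0.  -0. ] w 0.0917
[
0.1, -0, 0.2, -0.0527, -0.0044, 0.0645, 0.0918,
0.1, -0, 0.2, -0.0527, -0.0044, 0.0995, 0.0918,
0.1, -0, 0.2, -0.0527, -0.0044, 0.1345, 0.0918,
0.1, -0, 0.2, -0.0527, -0.0045, 0.1595, 0.0918,
0.1, -0, 0.2, -0.0527, -0.0045, 0.1595, 0.0918]
```

View pics/s1.png

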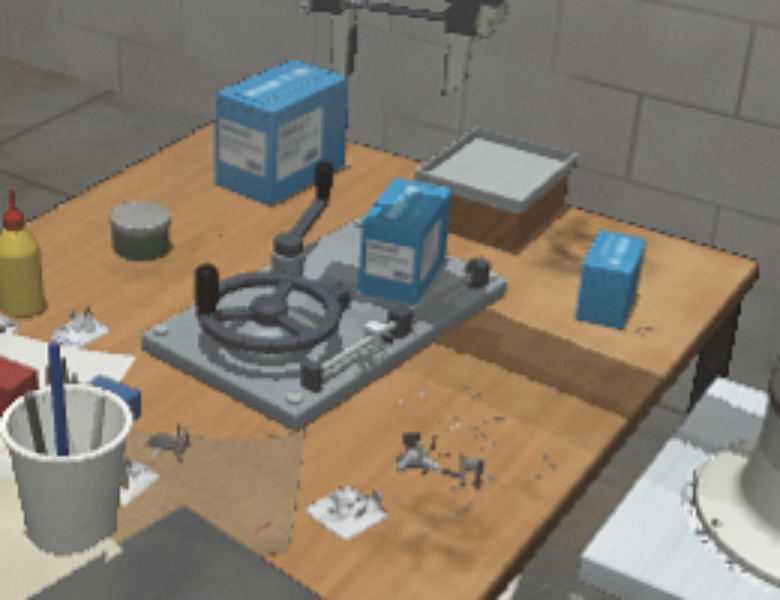

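The scene view is clear now: box at about crop (405,245), tray empty behind it, and the pointer and ribs near (370,330). I'll align above the box next.

Emit:
jog_arm:
  series: [0,0,0.2,-0.03,-0.003,0.02,0.0918,0,0,0.2,-0.053,-0.0045,0.05,0.0918,0,0,0.2,-0.053,-0.0045,0.075,0.0918,0,0,0.2,-0.053,-0.0045,0.075,0.0918,0,0,0.2,-0.053,-0.0045,0.075,0.0918]

```text
clock: 4.2
tcp_pos: [0.4693, -0.1151, 0.1493]
ee_rot: [-1.983, -2.436, 0.0]
wrist_force: [0.1, 0.5, -0.3]
width: 0.0919
```

```bash
python3 - <<'E'
from h import *
p=eyes.snapshot('scene')
best=[]
for d in silhouettes(p,'box_center')[:4]:
    c=cloud(p,d['mask']); t=c[(c[:,2]>.099)&(c[:,2]<.112)]
    if len(t)>20: print(d['uv'],len(t),cv2.minAreaRect((t[:,:2]*1000).astype(np.float32)))
b=(.470,-.1138)
rows([(*b,.125,11.8),(*b,.1,11.8),(*b,.075,11.8),(*b,.065,11.8),(*b,.065,11.8)],.0918)
E
```

```text
[334.0, 199.5] 368 ((471.2359924316406, -111.94511413574219), (63.780548095703125, 114.44188690185547), 11.960896492004395)
[291.8, 161.5] 161 ((705.1353149414062, -220.18673706054688), (141.90194702148438, 199.77513122558594), 24.85099220275879)
t 4.3 tcp [ 0.4706 -0.1153  0.1505] yaw 11.7 F [-0.5 -0.5 -0.8] w 0.0916
[
0.1, 0, -0.1, 0.0016, -0.0003, 0.0255, 0.0918,
0.1, 0, -0.1, 0.0016, -0.0004, 0.0505, 0.0918,
0.1, 0, -0.1, 0.0016, -0.0004, 0.0755, 0.0918,
0.1, 0, -0.1, 0.0016, -0.0005, 0.0855, 0.0918,
0.1, 0, -0.1, 0.0016, -0.0005, 0.0855, 0.0918]
```

Emit:
jog_arm:
  series: [0,0,0,0.001,0,0.025,0.0918,0,0,0,0.001,0,0.05,0.0918,0,0,0,0.001,0,0.075,0.0918,0,0,0,0.001,0,0.088,0.0918,0,0,0,0.001,0,0.088,0.0918]

```text
clock: 4.8
tcp_pos: [0.4685, -0.1144, 0.0604]
ee_rot: [-1.983, -2.435, 0.001]
wrist_force: [0.4, -0.4, -0.9]
width: 0.0918
```

Emit:
jog_arm:
  series: [0,0,0,0,0,0,0.05,0,0,0,0,0,0,0.05,0,0,0,0,0,0,0.05,0,0,0,0,0,0,0.05,0,0,0,0,0,0,0.05]
  grip_force: 25

```text
clock: 5.3
tcp_pos: [0.4701, -0.1151, 0.0618]
ee_rot: [1.984, 2.434, 0.002]
wrist_force: [1.0, 1.3, 3.5]
width: 0.0617
```

Emit:
jog_arm:
  series: [0,0,0,0,0,-0.02,0.05,0,0,0,0,0,-0.05,0.05,0,0,0,0,0,-0.085,0.05,0,0,0,0,0,-0.12,0.05,0,0,0,0,0,-0.12,0.05]

```text
clock: 5.8
tcp_pos: [0.4722, -0.1158, 0.1853]
ee_rot: [1.981, 2.429, 0.007]
wrist_force: [1.4, -0.4, -2.0]
width: 0.0618
```

```bash
python3 - <<'E'
from h import *
rows([(.471,-.15,.18,8),(.473,-.19,.18,4),(.475,-.23,.18,.3),(.476,-.27,.18,.3),(.477,-.31,.18,.3)],.05)
E
```

```text
t 5.8 tcp [ 0.4722 -0.1158  0.1853] yaw 11.6 F [ 1.4 -0.4 -2. ] w 0.0618
[
0.4, 0.1, 3.6, -0.0333, -0.0081, 0.0053, 0.05,
0.5, 0.1, 7.6, -0.0729, -0.0142, 0.0054, 0.05,
0.5, 0.1, 11.3, -0.1124, -0.0203, 0.0054, 0.05,
0.5, 0.1, 11.3, -0.1518, -0.0274, 0.0055, 0.05,
0.5, 0.1, 11.3, -0.1912, -0.0344, 0.0055, 0.05]
```

Emit:
jog_arm:
  series: [0,0,3.6,-0.033,-0.008,0,0.05,0,0,7.6,-0.073,-0.014,0,0.05,0,0,11.3,-0.112,-0.02,0,0.05,0,0,11.3,-0.152,-0.027,0,0.05,0,0,11.3,-0.191,-0.034,0,0.05]

```text
clock: 6.3
tcp_pos: [0.4733, -0.3099, 0.1796]
ee_rot: [-2.213, -2.227, 0.001]
wrist_force: [0.5, -0.5, -2.1]
width: 0.0613
```

Emit:
jog_arm:
  series: [0,0,0,-0.02,0,0,0.05,0,0,0,-0.02,0,0,0.05,0,0,0,-0.02,0,0,0.05,0,0,0,-0.02,0,0,0.05,0,0,0,-0.02,0,0,0.05]

```text
clock: 6.8
tcp_pos: [0.4746, -0.3272, 0.1806]
ee_rot: [-2.212, -2.229, -0.001]
wrist_force: [-0.2, 0.1, -2.4]
width: 0.0618
```

```bash
python3 - <<'E'
from h import *
b=(.477,-.334)
rows([(*b,.15,.3),(*b,.13,.3),(*b,.11,.3),(*b,.1,.3),(*b,.1,.3)],.05)
p=eyes.snapshot('scene'); im=cv2.cvtColor(p['color'],cv2.COLOR_RGB2BGR)[120:320,200:460]
cv2.imwrite('pics/s2.png',cv2.resize(im,None,fx=3,fy=3))
E
```

```text
t 6.8 tcp [ 0.4746 -0.3272  0.1806] yaw 0.4 F [-0.2  0.1 -2.4] w 0.0618
[
-0, -0.1, 0.1, -0.0069, 0.0023, 0.0306, 0.05,
-0, -0.1, 0.1, -0.0069, 0.0023, 0.0506, 0.05,
-0, -0.1, 0.1, -0.0069, 0.0024, 0.0706, 0.05,
-0, -0.1, 0.1, -0.0069, 0.0024, 0.0806, 0.05,
-0, -0.1, 0.1, -0.0069, 0.0024, 0.0806, 0.05]
```

View pics/s2.png

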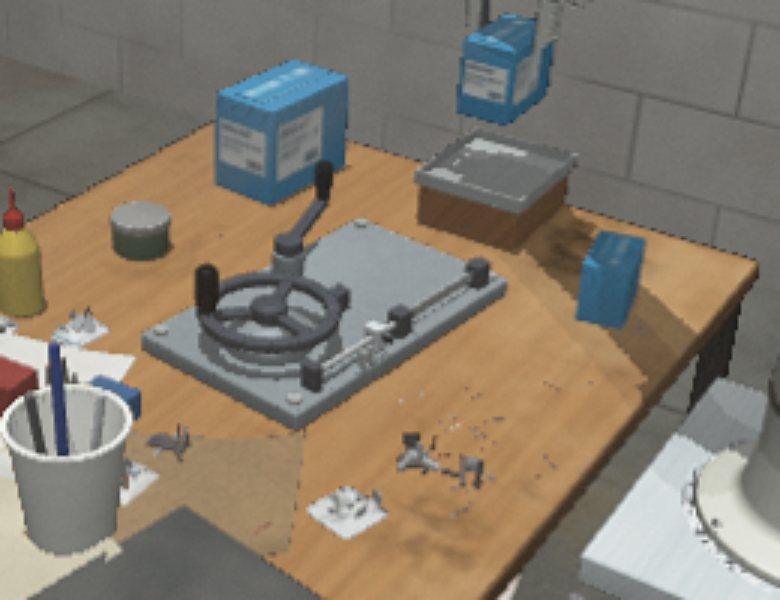

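The box hangs upright above the tray, at about crop (505,70). I'm lowering it.

Emit:
jog_arm:
  series: [0,0,0,-0.007,0.002,0.025,0.05,0,0,0,-0.007,0.002,0.045,0.05,0,0,0,-0.007,0.002,0.065,0.05,0,0,0,-0.007,0.002,0.078,0.05,0,0,0,-0.007,0.002,0.08,0.05]

```text
clock: 7.35
tcp_pos: [0.4756, -0.3345, 0.0994]
ee_rot: [-2.212, -2.227, 0.001]
wrist_force: [0.4, 0.3, -2.4]
width: 0.0618
```

Emit:
jog_arm:
  series: [0,0,0,0,0,0.001,0.05,0,0,0,0,0,0.002,0.05,0,0,0,0,0,0.003,0.05,0,0,0,0,0,0.004,0.05,0,0,0,0,0,0.004,0.05]

```text
clock: 7.85
tcp_pos: [0.4766, -0.336, 0.0973]
ee_rot: [2.215, 2.227, 0.0]
wrist_force: [0.1, 1.2, -2.5]
width: 0.0617
```

Emit:
jog_arm:
  series: [0,0,0,0,0,0.001,0.05,0,0,0,0,0,0.0015,0.05,0,0,0,0,0,0.002,0.05,0,0,0,0,0,0.0025,0.05,0,0,0,0,0,0.0025,0.05]

```text
clock: 8.35
tcp_pos: [0.4765, -0.3359, 0.0948]
ee_rot: [-2.215, -2.228, -0.0]
wrist_force: [-0.9, 0.5, 1.3]
width: 0.0614
```

Contact: the weight is off the gripper. Releasing and rising.

Emit:
jog_arm:
  series: [0,0,0,0,0,0,0.0918,0,0,0,0,0,0,0.0918,0,0,0,0,0,0,0.0918,0,0,0,0,0,0,0.0918,0,0,0,0,0,0,0.0918]

```text
clock: 8.85
tcp_pos: [0.4765, -0.336, 0.0945]
ee_rot: [2.215, 2.228, -0.0]
wrist_force: [0.5, -0.3, -0.1]
width: 0.0914
```

Emit:
jog_arm:
  series: [0,0,0,0,0,-0.025,0.0918,0,0,0,0,0,-0.06,0.0918,0,0,0,0,0,-0.1,0.0918,0,0,0,0,0,-0.125,0.0918,0,0,0,0.02,0,-0.125,0.0918]

```text
clock: 9.35
tcp_pos: [0.4779, -0.3206, 0.2243]
ee_rot: [2.213, 2.216, 0.001]
wrist_force: [0.1, 0.1, -0.1]
width: 0.0919
```

```bash
python3 - <<'E'
from h import *
state()
p=eyes.snapshot('scene'); im=cv2.cvtColor(p['color'],cv2.COLOR_RGB2BGR)[120:320,200:460]
cv2.imwrite('pics/s3.png',cv2.resize(im,None,fx=3,fy=3))
for d in silhouettes(p,'box_center')[:4]:
    c=cloud(p,d['mask']); t=c[(c[:,2]>.13)&(c[:,2]<.145)]
    if len(t)>20: print(d['uv'],len(t),np.median(t[:,2]),cv2.minAreaRect((t[:,:2]*1000).astype(np.float32)))
for n,z in(('wheel_axis',.083),('wheel_handle',.083),('lever_pivot',.081),('lever_knob',.081)):
    for d in tip_of(p,n)[:2]: print(n,round(d['score'],2),np.round(d['uv']),np.round(at_z(p,[d['uv']],z)[0],4))
def blob(p,lo,hi,c0,rad):
    c=cloud(p,np.ones((420,560),bool)); c=c[(c[:,2]>lo)&(c[:,2]<hi)&(np.hypot(*(c[:,:2]-c0).T)<rad)]
    print(len(c),np.round(np.median(c,0),4),np.round(c.min(0),4),np.round(c.max(0),4))
for q in(p,np.load('top.npz')):
    print('handle,knob'); blob(q,.075,.12,(.561,.110),.04); blob(q,.065,.11,(.594,-.15),.03)
E
```

```text
t 9.35 tcp [ 0.4779 -0.3206  0.2243] yaw 0.1 F [ 0.1  0.1 -0.1] w 0.0919
[365.8, 165.3] 285 0.13781878511436652 ((477.7221374511719, -333.27276611328125), (64.19769287109375, 119.91654205322266), 0.348346084356308)
wheel_axis 0.9 [288. 218.] [0.505 0.09  0.083]
wheel_handle 0.61 [268. 216.] [0.556  0.1153 0.083 ]
lever_pivot 0.64 [294. 190.] [ 0.5891 -0.067   0.081 ]
lever_knob 0.78 [306. 178.] [ 0.603  -0.1571  0.081 ]
handle,knob
95 [0.5501 0.1213 0.0948] [0.5425 0.1082 0.0753] [0.5622 0.1296 0.1095]
58 [ 0.596  -0.1536  0.084 ] [ 0.5888 -0.1669  0.066 ] [ 0.6079 -0.1443  0.0974]
handle,knob
57 [0.5503 0.115  0.1027] [0.542  0.1041 0.0771] [0.5631 0.1245 0.1097]
45 [ 0.5951 -0.1569  0.0939] [ 0.5883 -0.1675  0.069 ] [ 0.6052 -0.1486  0.1003]
```

View pics/s3.png

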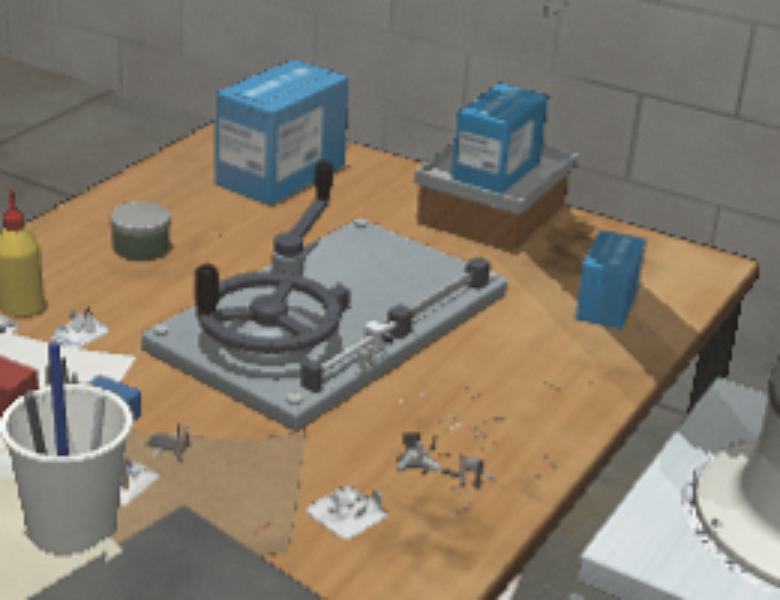

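The box stands upright in the tray, centred at (0.478, -0.333) with its top at 0.138. Next is the wheel handle, near (0.551, 0.116).

Emit:
jog_arm:
  series: [0,0,0,0.045,0.007,0,0.0918,0,0,0,0.095,0.017,0,0.0918,0,0,0,0.145,0.027,0,0.0918,0,0,0,0.195,0.037,0,0.0918,0,0,0,0.24,0.047,0,0.0918]

```text
clock: 10.15
tcp_pos: [0.5218, -0.0746, 0.2189]
ee_rot: [-2.216, -2.226, 0.001]
wrist_force: [0.2, -1.2, 0.1]
width: 0.0917
```

Emit:
jog_arm:
  series: [0,0,0,0.045,0.007,0,0.07,0,0,0,0.09,0.014,0,0.06,0,0,0,0.135,0.02,0,0.06,0,0,0,0.175,0.025,0,0.06,0,0,0,0.19,0.026,0,0.06]

```text
clock: 10.65
tcp_pos: [0.5467, 0.1194, 0.2185]
ee_rot: [-2.208, -2.232, -0.0]
wrist_force: [-0.3, 0.1, 0.9]
width: 0.0611
```

```bash
python3 - <<'E'
from h import *
b=(.551,.1155)
rows([(*b,.19,0),(*b,.16,0),(*b,.14,0),(*b,.13,0),(*b,.13,0)],.06)
E
```

```text
t 10.65 tcp [0.5467 0.1194 0.2185] yaw 0.6 F [-0.3  0.1  0.9] w 0.0611
[
-0.1, -0.1, 0.6, -0.004, 0.0043, 0.0285, 0.06,
-0.1, -0.1, 0.6, -0.0041, 0.0043, 0.0585, 0.06,
-0.1, -0.1, 0.6, -0.0041, 0.0044, 0.0785, 0.06,
-0.1, -0.1, 0.6, -0.0041, 0.0044, 0.0885, 0.06,
-0.1, -0.1, 0.6, -0.0041, 0.0044, 0.0885, 0.06]
```

Emit:
jog_arm:
  series: [0,0,0.3,-0.004,0.004,0.02,0.06,0,0,0.3,-0.004,0.004,0.05,0.06,0,0,0.3,-0.004,0.004,0.08,0.06,0,0,0.3,-0.004,0.004,0.09,0.06,0,0,0.3,-0.004,0.004,0.09,0.06]

```text
clock: 11.15
tcp_pos: [0.5495, 0.109, 0.1276]
ee_rot: [-2.221, -2.219, 0.007]
wrist_force: [-0.8, -0.5, 0.0]
width: 0.0596
```

```bash
python3 - <<'E'
from h import *
b=(.551,.1155)
rows([(*b,.11,0),(*b,.09,0),(*b,.075,0),(*b,.067,0),(*b,.067,0)],.06)
p=eyes.snapshot('scene'); im=cv2.cvtColor(p['color'],cv2.COLOR_RGB2BGR)[120:320,200:460]
cv2.imwrite('pics/s4.png',cv2.resize(im,None,fx=3,fy=3))
E
```

```text
t 11.15 tcp [0.5495 0.109  0.1276] yaw -0.1 F [-0.8 -0.5  0. ] w 0.0596
[
-0.2, 0.1, -0.1, 0.0065, 0.0016, 0.0176, 0.06,
-0.2, 0.1, -0.1, 0.0066, 0.0017, 0.0376, 0.06,
-0.2, 0.1, -0.1, 0.0066, 0.0017, 0.0526, 0.06,
-0.2, 0.1, -0.1, 0.0066, 0.0018, 0.0606, 0.06,
-0.2, 0.1, -0.1, 0.0066, 0.0018, 0.0606, 0.06]
```

View pics/s4.png

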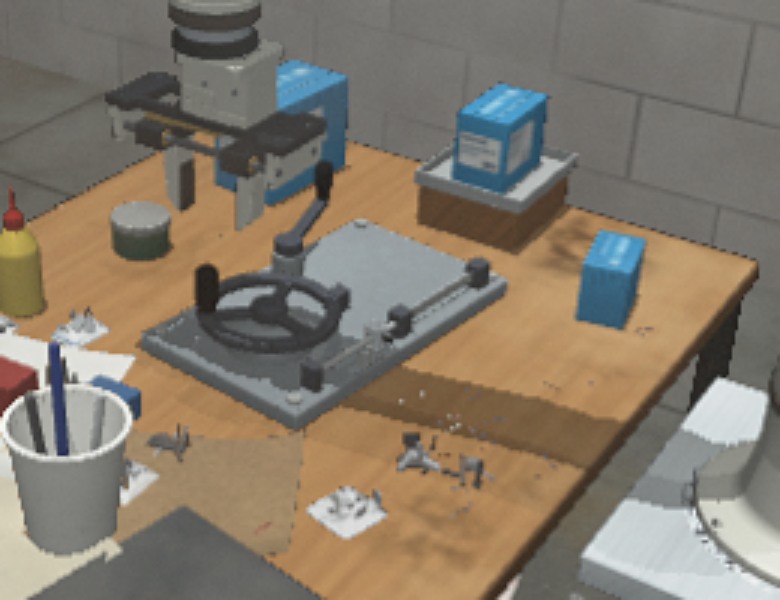

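Emit:
jog_arm:
  series: [0,0,0,0.006,0.001,0,0.06,0,0,0,0.006,0.001,0.01,0.06,0,0,0,0.006,0.001,0.01,0.06,0,0,0,0.006,0.001,0.01,0.06,0,0,0,0.006,0.001,0.01,0.06]

```text
clock: 11.7
tcp_pos: [0.5521, 0.1165, 0.1198]
ee_rot: [2.221, 2.222, 0.001]
wrist_force: [-0.1, -0.7, -0.8]
width: 0.0597
```

Emit:
jog_arm:
  series: [0,0,0,0,0,0.015,0.06,0,0,0,0,0,0.03,0.06,0,0,0,0,0,0.045,0.06,0,0,0,0,0,0.05,0.06,0,0,0,0,0,0.05,0.06]

```text
clock: 12.2
tcp_pos: [0.5511, 0.1163, 0.0686]
ee_rot: [-2.22, -2.221, 0.003]
wrist_force: [-0.6, 0.1, 0.8]
width: 0.0598
```

Emit:
jog_arm:
  series: [0,0,0,0,0,0.002,0.01,0,0,0,0,0,0.002,0.01,0,0,0,0,0,0.002,0.01,0,0,0,0,0,0.002,0.01,0,0,0,0,0,0.002,0.01]
  grip_force: 45

```text
clock: 12.7
tcp_pos: [0.5525, 0.1167, 0.0679]
ee_rot: [2.22, 2.222, 0.002]
wrist_force: [1.7, 0.5, 0.5]
width: 0.0244
```

```bash
python3 - <<'E'
from h import *
s,M,y=state(); print(s['joint_positions'])
p=eyes.snapshot('scene'); im=cv2.cvtColor(p['color'],cv2.COLOR_RGB2BGR)[120:320,200:460]
cv2.imwrite('pics/s5.png',cv2.resize(im,None,fx=3,fy=3))
E
```

```text
t 12.7 tcp [0.5525 0.1167 0.0679] yaw 0.0 F [1.7 0.5 0.5] w 0.0244
[-0.37626058  0.47975054  0.15204951  1.88798748 -0.09962552  0.77977998
 -0.16976229]
```

View pics/s5.png

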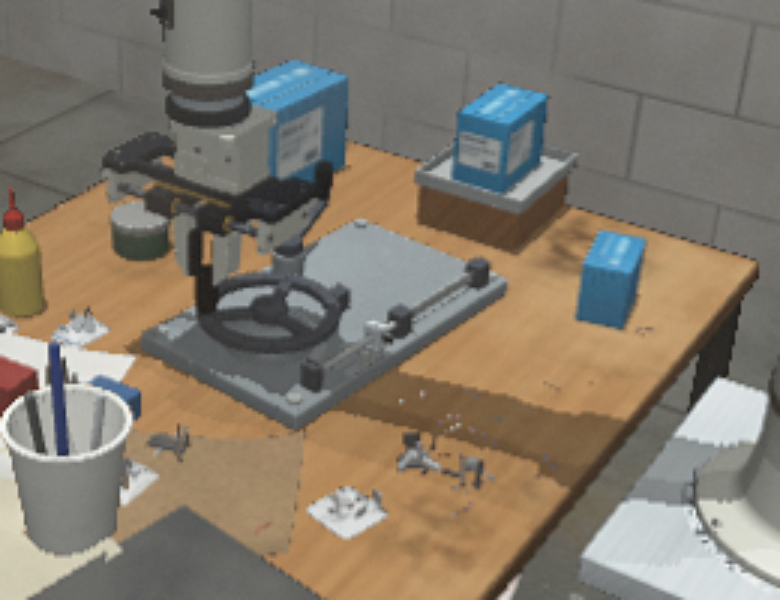

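The handle is gripped, at crop (205,290), and clear of the rim. I'm starting to wind.

```bash
cat >> h.py <<'E'
C=np.array([.511,.0725]); 
def circ(th0,step,R0=.06,n=5):
    """th0 deg commanded; step deg per row clockwise list or scalar"""
    st=np.cumsum(np.full(n,step) if np.isscalar(step) else step)
    f=lambda t:R0*np.array([np.cos(np.radians(t)),np.sin(np.radians(t))])
    for s in st:
        d=f(th0-s)-f(th0); print(f'0, 0, 0, {d[1]:.4f}, {d[0]:.4f}, 0, 0.01,')
    print('end',th0-st[-1])
def ang():
    s,M,y=state(); v=np.array(s['tcp_pos'][:2])-C; print('radius',np.hypot(*v).round(4),'ang',np.degrees(np.arctan2(v[1],v[0])).round(1)); 
E
python3 - <<'E'
from h import *
circ(46.8,[5,10,12,12,12]); circ(-4.2,14)
E
```

```text
0, 0, 0, -0.0037, 0.0037, 0, 0.01,
0, 0, 0, -0.0121, 0.0099, 0, 0.01,
0, 0, 0, -0.0234, 0.0154, 0, 0.01,
0, 0, 0, -0.0356, 0.0184, 0, 0.01,
0, 0, 0, -0.0481, 0.0188, 0, 0.01,
end -4.200000000000003
0, 0, 0, -0.0143, -0.0028, 0, 0.01,
0, 0, 0, -0.0276, -0.0091, 0, 0.01,
0, 0, 0, -0.0389, -0.0183, 0, 0.01,
0, 0, 0, -0.0477, -0.0300, 0, 0.01,
0, 0, 0, -0.0533, -0.0435, 0, 0.01,
end -74.2
```

Emit:
jog_arm:
  series: [0,0,0,-0.0037,0.0037,0,0.01,0,0,0,-0.0121,0.0099,0,0.01,0,0,0,-0.0234,0.0154,0,0.01,0,0,0,-0.0356,0.0184,0,0.01,0,0,0,-0.0481,0.0188,0,0.01]

```text
clock: 13.25
tcp_pos: [0.5721, 0.0663, 0.0678]
ee_rot: [2.221, 2.219, 0.001]
wrist_force: [1.6, 0.6, 3.0]
width: 0.0188
```

```bash
python3 - <<'E'
from h import *
ang()
E
```

```text
t 13.25 tcp [0.5721 0.0663 0.0678] yaw -0.0 F [1.6 0.6 3. ] w 0.0188
radius 0.0614 ang -5.8
```

```bash
python3 - <<'E'
from h import *
for n in('scene','top'):
    p=eyes.snapshot(n); im=cv2.cvtColor(p['color'],cv2.COLOR_RGB2BGR)
    im=im[170:270,240:370] if n=='scene' else im[150:270,220:370]
    cv2.imwrite('pics/%s6.png'%n,cv2.resize(im,None,fx=5,fy=5,interpolation=cv2.INTER_CUBIC))
    for t in('wheel_handle','wheel_axis'):
        for d in tip_of(p,t)[:1]: print(t,d['score'],d['uv'],at_z(p,[d['uv']],.083))
    c=cloud(p,np.ones((420,560),bool)); m=(c[:,2]>.064)&(c[:,2]<.1)&(np.hypot(*(c[:,:2]-C).T)<.09)&(np.hypot(*(c[:,:2]-C).T)>.03)
    print(m.sum(),np.round(np.median(c[m],0),4))
E
```

```text
wheel_handle 0.76 [272.1, 205.4] [[0.58251267 0.05949091 0.083     ]]
wheel_axis 0.74 [289.3, 213.5] [[0.51575332 0.06874107 0.083     ]]
84 [0.5675 0.0736 0.0819]
0 [nan nan nan]
  return _methods._mean(a, axis=axis, dtype=dtype,
  ret = um.true_divide(
```

View pics/scene6.png

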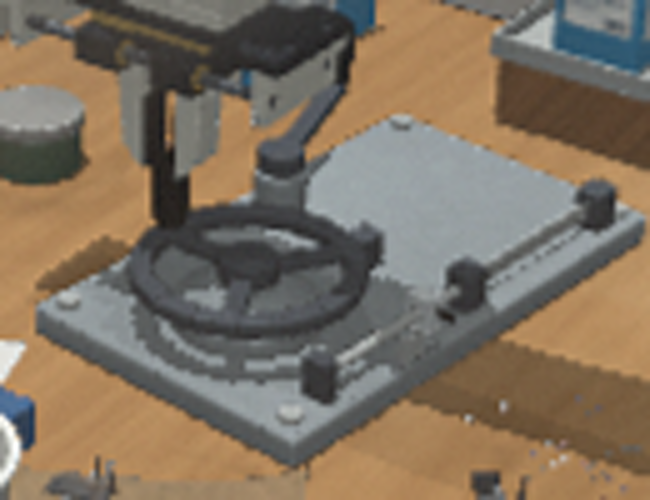

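View pics/top6.png

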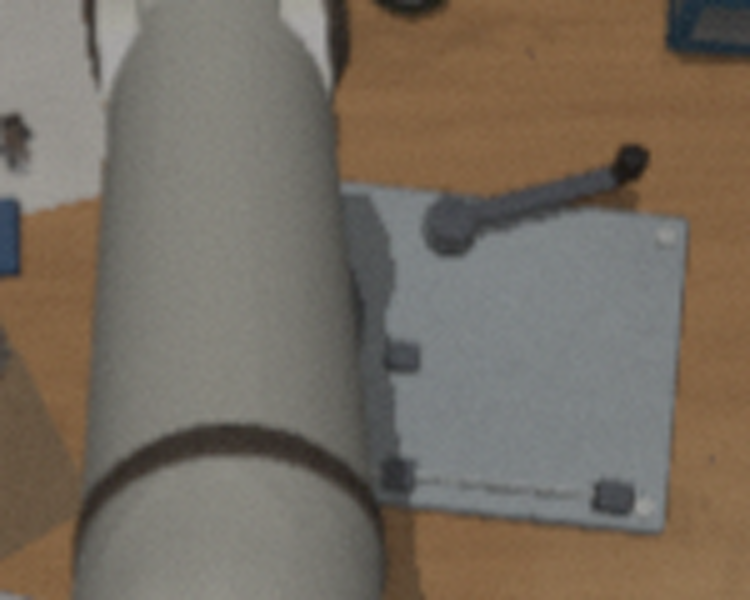

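```bash
python3 - <<'E'
from h import *
state()
p=eyes.snapshot('scene'); 
dark=p['color'].max(2)<45
c=cloud(p,dark); m=(c[:,2]>.062)&(c[:,2]<.112)&(np.hypot(*(c[:,:2]-C).T)<.09)&(np.hypot(*(c[:,:2]-C).T)>.035)
c=c[m]; print(m.sum(),np.round(np.median(c,0),4),c.min(0),c.max(0))
for lo in(.062,.075,.09,.1):
    k=c[(c[:,2]>lo)&(c[:,2]<lo+.013)]; 
    if len(k): print(lo,len(k),np.round(np.percentile(k,[5,50,95],axis=0)[:,:2],4).tolist())
im=cv2.cvtColor(p['color'],cv2.COLOR_RGB2BGR)[170:230,250:310]; cv2.imwrite('pics/z7.png',cv2.resize(im,None,fx=10,fy=10,interpolation=cv2.INTER_NEAREST))
E
```

```text
t 13.55 tcp [0.5719 0.0682 0.068 ] yaw 0.0 F [ 5.9 -0.8  2.5] w 0.0185
81 [0.5688 0.0745 0.0869] [0.55967251 0.06162559 0.06211716] [0.58504597 0.08221105 0.11125729]
0.062 16 [[0.5626, 0.0693], [0.567, 0.0737], [0.5726, 0.0777]]
0.075 28 [[0.5617, 0.0674], [0.5669, 0.0745], [0.5748, 0.0802]]
0.09 17 [[0.5632, 0.0721], [0.5688, 0.0771], [0.5801, 0.0807]]
0.1 25 [[0.5673, 0.0642], [0.5778, 0.0737], [0.5833, 0.0795]]
```

View pics/z7.png

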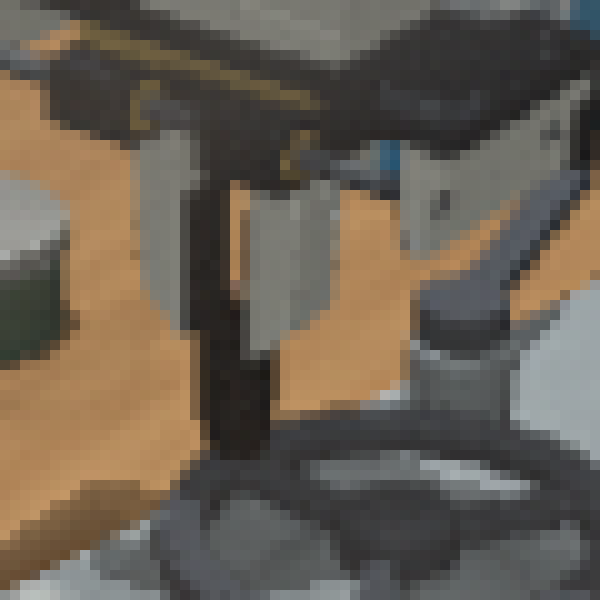

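```bash
python3 - <<'E'
from h import *
s,M,y=state()
p=eyes.snapshot('scene')
def proj(P):
    Rm=rot(p); t=-Rm.T@np.array(p['origin']); return cv2.projectPoints(np.array(P,float).reshape(-1,1,3),cv2.Rodrigues(Rm.T)[0],t,K(p),np.array(p['dist'],float))[0].reshape(-1,2)
T=np.array(s['tcp_pos']); w=s['width']/2
im=cv2.cvtColor(p['color'],cv2.COLOR_RGB2BGR)[170:240,250:320]; im=cv2.resize(im,None,fx=10,fy=10,interpolation=cv2.INTER_NEAREST)
def draw(P,col):
    for q in proj(P): cv2.circle(im,tuple(int(v) for v in ((q-[250,170]+.5)*10)),4,col,-1)
draw([T+[sx*w,sy*.0095,0] for sx in(-1,1) for sy in(-1,1)],(0,0,255))
a=np.radians(-5); H=np.r_[C+.06*np.array([np.cos(a),np.sin(a)]),0]
draw([H+[.0115*np.cos(t),.0115*np.sin(t),z] for z in(.06,.106) for t in np.arange(0,6.28,.4)],(0,255,0))
draw([np.r_[C,0]+[.068*np.cos(t),.068*np.sin(t),.059] for t in np.arange(0,6.28,.2)],(255,0,0))
cv2.imwrite('pics/z8.png',im)
E
```

```text
t 13.6 tcp [0.572  0.0686 0.068 ] yaw 0.0 F [ 5.1 -1.1  2.1] w 0.0188
```

View pics/z8.png

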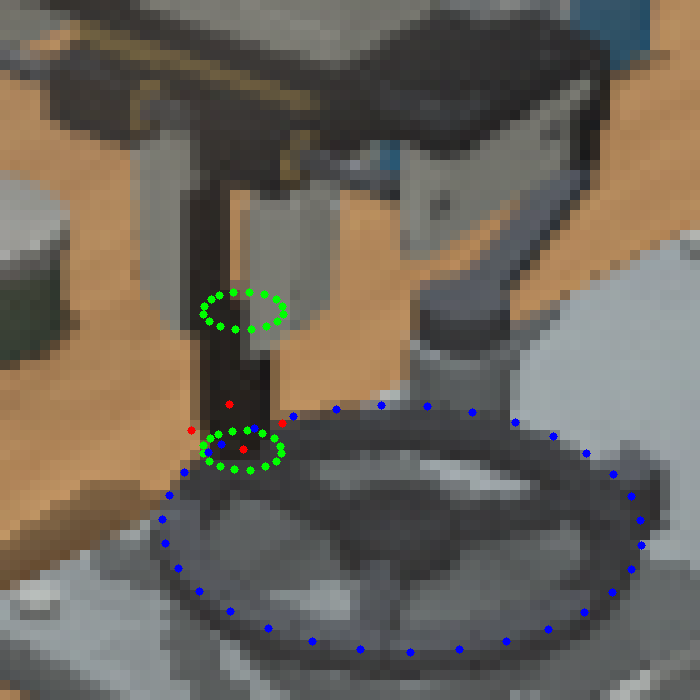

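```bash
python3 - <<'E'
from h import *
p=eyes.snapshot('scene')
def proj(P):
    Rm=rot(p); t=-Rm.T@np.array(p['origin']); return cv2.projectPoints(np.array(P,float).reshape(-1,1,3),cv2.Rodrigues(Rm.T)[0],t,K(p),np.array(p['dist'],float))[0].reshape(-1,2)
for f,T,w in(('s4',(.5495,.109,.1276),.03),('s1',(.4632,-.0614,.2245),.046),('s5',(.5525,.1167,.0679),.0122)):
    im=cv2.imread(f'pics/{f}.png')
    for q in proj([np.array(T)+[sx*w,sy*.0095,0] for sx in(-1,1) for sy in(-1,1)]): cv2.circle(im,tuple(int(v) for v in ((q-[200,120]+.5)*3)),2,(0,0,255),-1)
    cv2.imwrite(f'pics/{f}b.png',im[0:400,100:550])
print(r.read_state()['width'])
E
```

```text
0.01873771811793678
```

View pics/s4b.png

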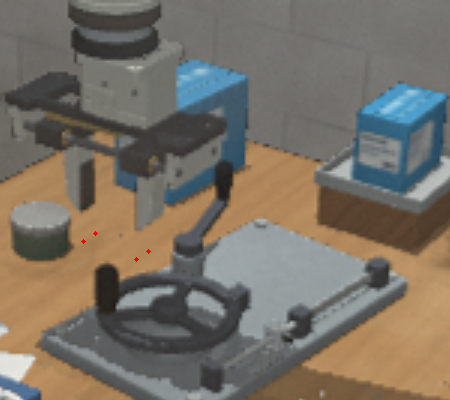

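View pics/s5b.png

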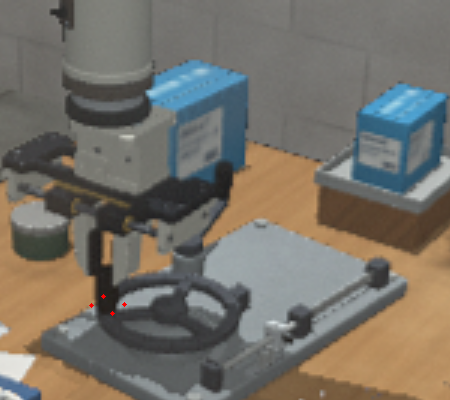

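```bash
python3 - <<'E'
from h import *
s,_,_=state()
p=eyes.snapshot('scene')
for u,v in [(276,204),(278,203),(280,202),(277,198),(268,200),(274,210),(274,206),(272,212),(264,190)]:
    m=np.zeros((420,560),bool); m[v,u]=1
    print(u,v,p['color'][v,u],np.round(cloud(p,m),4))
E
```

```text
t 13.7 tcp [0.572 0.069 0.068] yaw 0.1 F [ 5.5 -1.5  3.7] w 0.0187
276 204 [125 124 119] [[0.5548 0.079  0.1053]]
278 203 [144 131 111] [[0.5456 0.0824 0.113 ]]
280 202 [123 111  93] [[ 0.664  -0.0976 -0.0008]]
277 198 [123 123 115] [[0.5516 0.0791 0.1256]]
268 200 [66 64 59] [[0.5819 0.0805 0.1101]]
274 210 [39 36 33] [[0.5671 0.0713 0.0782]]
274 206 [66 63 61] [[0.5639 0.076  0.0945]]
272 212 [39 35 32] [[0.5671 0.081  0.0761]]
264 190 [125 124 116] [[0.5983 0.0774 0.1357]]
```

```bash
python3 - <<'E'
from h import *
p=eyes.snapshot('scene')
for u in (265,268,271,274,277,281):
  for v in range(176,218,3):
    m=np.zeros((420,560),bool); m[v,u]=1
    c=cloud(p,m); print(u,v,p['color'][v,u].tolist(),np.round(c[0],3) if len(c) else None)
E
```

```text
265 176 [97, 85, 61] [0.585 0.091 0.189]
265 179 [87, 81, 66] [0.583 0.093 0.181]
265 182 [72, 66, 58] [0.578 0.1   0.176]
265 185 [124, 123, 115] [0.594 0.079 0.154]
265 188 [120, 119, 112] [0.593 0.08  0.145]
265 191 [120, 119, 114] [0.594 0.078 0.134]
265 194 [122, 120, 115] [0.591 0.082 0.127]
265 197 [121, 121, 115] [0.591 0.083 0.118]
265 200 [143, 124, 99] [0.592 0.081 0.107]
265 203 [170, 129, 89] [ 0.703 -0.068 -0.004]
265 206 [174, 132, 89] [ 0.685 -0.043  0.002]
265 209 [170, 130, 85] [ 0.674 -0.028  0.001]
265 212 [182, 140, 95] [ 0.661 -0.011  0.002]
265 215 [180, 136, 92] [ 0.653  0.    -0.001]
268 176 [109, 95, 65] [0.573 0.092 0.192]
268 179 [59, 55, 51] [0.585 0.077 0.174]
268 182 [75, 73, 72] [0.565 0.103 0.181]
268 185 [120, 119, 110] [0.588 0.072 0.153]
268 188 [122, 121, 113] [0.587 0.073 0.144]
268 191 [66, 64, 59] [0.582 0.08  0.139]
268 194 [66, 63, 60] [0.584 0.077 0.127]
268 197 [63, 60, 58] [0.58  0.083 0.122]
268 200 [62, 60, 56] [0.584 0.078 0.108]
268 203 [109, 89, 66] [0.584 0.078 0.098]
268 206 [181, 137, 92] [ 0.679 -0.052 -0.   ]
268 209 [189, 145, 9
[... 1772 characters left out ...]
-0.051  0.001]
277 212 [80, 70, 61] [0.572 0.049 0.06 ]
277 215 [58, 58, 58] [0.566 0.057 0.055]
281 176 [79, 79, 76] [0.531 0.092 0.205]
281 179 [67, 60, 52] [0.527 0.096 0.198]
281 182 [48, 46, 46] [0.533 0.087 0.184]
281 185 [71, 72, 71] [0.526 0.097 0.181]
281 188 [112, 112, 106] [0.537 0.082 0.163]
281 191 [110, 111, 105] [0.543 0.072 0.147]
281 194 [110, 111, 104] [0.546 0.068 0.135]
281 197 [108, 109, 102] [0.547 0.066 0.125]
281 200 [106, 108, 103] [0.546 0.068 0.116]
281 203 [179, 134, 90] [ 0.655 -0.091  0.001]
281 206 [180, 139, 94] [ 0.642 -0.072  0.003]
281 209 [184, 142, 95] [ 0.635 -0.063 -0.002]
281 212 [58, 60, 63] [0.565 0.039 0.058]
281 215 [53, 52, 53] [0.558 0.049 0.054]
```

The finger ends show in depth at z≈0.098, but the reported TCP is 0.068. The reported z therefore reads about 30 mm low against the scene. Only the rounded top of the handle is gripped, which explains the 18.7 mm opening. I'll open, recheck the true tip height, and go deeper with force checks.

Emit:
jog_arm:
  series: [0,0,0,0,0,0,0.05,0,0,0,0,0,0,0.05,0,0,0,0,0,0,0.05,0,0,0,0,0,0.005,0.05,0,0,0,0,0,0.01,0.05]

```text
clock: 14.3
tcp_pos: [0.5697, 0.0687, 0.0566]
ee_rot: [-2.219, -2.222, 0.002]
wrist_force: [0.5, -0.3, 0.4]
width: 0.0494
```

```bash
cat >> h.py <<'E'
def tips(p,T,w):
    "grey finger points near TCP, lowest z"
    c=cloud(p,p['color'].min(2)>55) ; d=c-np.array(T)
    for sg in(-1,1):
        k=c[(np.abs(d[:,1])<.016)&(sg*d[:,0]>w/2-.004)&(sg*d[:,0]<w/2+.025)&(c[:,2]>.062)]
        if len(k): print('finger',sg,len(k),'zmin',np.round(np.sort(k[:,2])[:6],3))
def zoom(p,n,u0,v0,u1,v1,f):
    im=cv2.cvtColor(p['color'],cv2.COLOR_RGB2BGR)[v0:v1,u0:u1]; cv2.imwrite('pics/'+n,cv2.resize(im,None,fx=f,fy=f,interpolation=cv2.INTER_CUBIC))
E
python3 - <<'E'
from h import *
s,_,_=state(); p=eyes.snapshot('scene'); tips(p,s['tcp_pos'],s['width'])
zoom(p,'z9.png',240,160,340,240,7)
c=cloud(p,p['color'].max(2)<45); m=(c[:,2]>.065)&(c[:,2]<.112)&(np.hypot(*(c[:,:2]-C).T)<.08)&(np.hypot(*(c[:,:2]-C).T)>.042); print('handle',m.sum(),np.round(np.percentile(c[m],[5,50,95],axis=0),4).tolist())
E
```

```text
t 14.3 tcp [0.5697 0.0687 0.0566] yaw 0.1 F [ 0.5 -0.3  0.4] w 0.0494
finger -1 701 zmin [0.062 0.063 0.063 0.064 0.065 0.066]
finger 1 117 zmin [0.088 0.09  0.09  0.091 0.094 0.095]
handle 79 [[0.5613, 0.0677, 0.0691], [0.5669, 0.0753, 0.088], [0.5735, 0.08, 0.1068]]
```

View pics/z9.png

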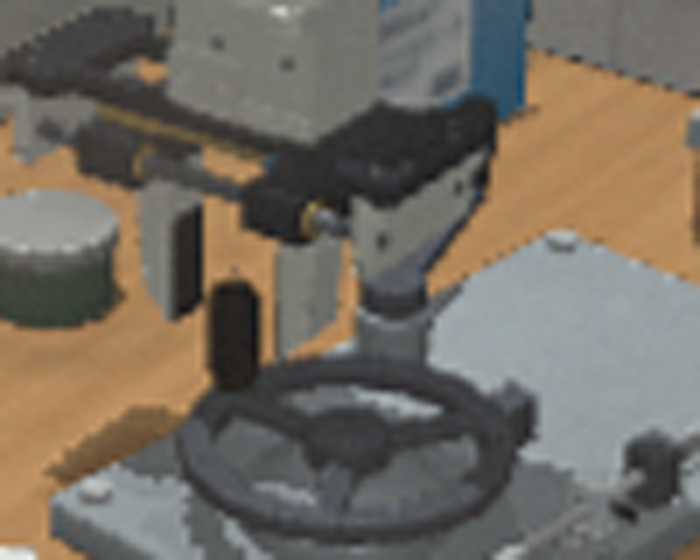

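Emit:
jog_arm:
  series: [0,0,0,0,0.002,0.005,0.05,0,0,0,0,0.002,0.01,0.05,0,0,0,0,0.002,0.015,0.05,0,0,0,0,0.002,0.02,0.05,0,0,0,0,0.002,0.02,0.05]

```text
clock: 14.85
tcp_pos: [0.5719, 0.0683, 0.0365]
ee_rot: [-2.22, -2.221, 0.002]
wrist_force: [0.1, -1.0, 0.5]
width: 0.05
```

```bash
python3 - <<'E'
from h import *
s,_,_=state(); p=eyes.snapshot('scene'); tips(p,s['tcp_pos'],s['width'])
zoom(p,'z10.png',240,160,340,240,7)
E
```

```text
t 14.85 tcp [0.5719 0.0683 0.0365] yaw 0.0 F [ 0.1 -1.   0.5] w 0.05
finger -1 676 zmin [0.063 0.065 0.065 0.065 0.066 0.068]
finger 1 106 zmin [0.066 0.07  0.071 0.073 0.076 0.076]
```

View pics/z10.png

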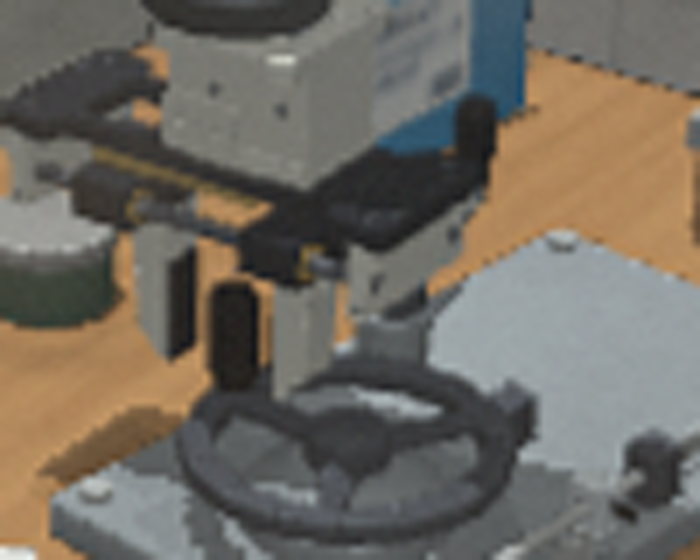

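Now the tips are at z≈0.067 on either side of the handle, at (235,340) in the zoom. Closing firmly.

Emit:
jog_arm:
  series: [0,0,0,0,0,0,0.01,0,0,0,0,0,0,0.01,0,0,0,0,0,0,0.01,0,0,0,0,0,0,0.01,0,0,0,0,0,0,0.01]
  grip_force: 50

```text
clock: 15.4
tcp_pos: [0.5725, 0.0685, 0.0376]
ee_rot: [-2.221, -2.222, 0.0]
wrist_force: [-1.2, 0.2, 0.8]
width: 0.0219
```

```bash
python3 - <<'E'
from h import *
ang(); circ(-4.2,[6,10,12,12,12])
E
```

```text
t 15.4 tcp [0.5725 0.0685 0.0376] yaw 0.0 F [-1.2  0.2  0.8] w 0.0219
radius 0.0616 ang -3.8
0, 0, 0, -0.0062, -0.0008, 0, 0.01,
0, 0, 0, -0.0163, -0.0035, 0, 0.01,
0, 0, 0, -0.0276, -0.0091, 0, 0.01,
0, 0, 0, -0.0374, -0.0168, 0, 0.01,
0, 0, 0, -0.0455, -0.0265, 0, 0.01,
end -56.2
```

Emit:
jog_arm:
  series: [0,0,0,-0.0062,-0.0008,0,0.01,0,0,0,-0.0163,-0.0035,0,0.01,0,0,0,-0.0276,-0.0091,0,0.01,0,0,0,-0.0374,-0.0168,0,0.01,0,0,0,-0.0455,-0.0265,0,0.01]

```text
clock: 15.9
tcp_pos: [0.5454, 0.0217, 0.0375]
ee_rot: [-2.222, -2.221, -0.0]
wrist_force: [-1.4, 3.5, 0.6]
width: 0.0218
```

```bash
python3 - <<'E'
from h import *
ang(); circ(-56.2,12)
E
```

```text
t 15.9 tcp [0.5454 0.0217 0.0375] yaw -0.0 F [-1.4  3.5  0.6] w 0.0218
radius 0.0614 ang -55.9
0, 0, 0, -0.0059, -0.0111, 0, 0.01,
0, 0, 0, -0.0093, -0.0232, 0, 0.01,
0, 0, 0, -0.0101, -0.0357, 0, 0.01,
0, 0, 0, -0.0083, -0.0481, 0, 0.01,
0, 0, 0, -0.0040, -0.0599, 0, 0.01,
end -116.2
```

Emit:
jog_arm:
  series: [0,0,0,-0.0059,-0.0111,0,0.01,0,0,0,-0.0093,-0.0232,0,0.01,0,0,0,-0.0101,-0.0357,0,0.01,0,0,0,-0.0083,-0.0481,0,0.01,0,0,0,-0.004,-0.0599,0,0.01]

```text
clock: 16.4
tcp_pos: [0.4857, 0.0182, 0.0377]
ee_rot: [2.221, 2.22, 0.001]
wrist_force: [2.0, 1.5, 0.2]
width: 0.022
```

```bash
python3 - <<'E'
from h import *
ang(); circ(-116.2,12)
p=eyes.snapshot('scene'); zoom(p,'z11.png',230,150,360,250,6)
E
```

```text
t 16.4 tcp [0.4857 0.0182 0.0377] yaw -0.0 F [2.  1.5 0.2] w 0.022
radius 0.0599 ang -115.0
0, 0, 0, 0.0067, -0.0106, 0, 0.01,
0, 0, 0, 0.0154, -0.0196, 0, 0.01,
0, 0, 0, 0.0259, -0.0266, 0, 0.01,
0, 0, 0, 0.0375, -0.0312, 0, 0.01,
0, 0, 0, 0.0499, -0.0334, 0, 0.01,
end -176.2
```

View pics/z11.png

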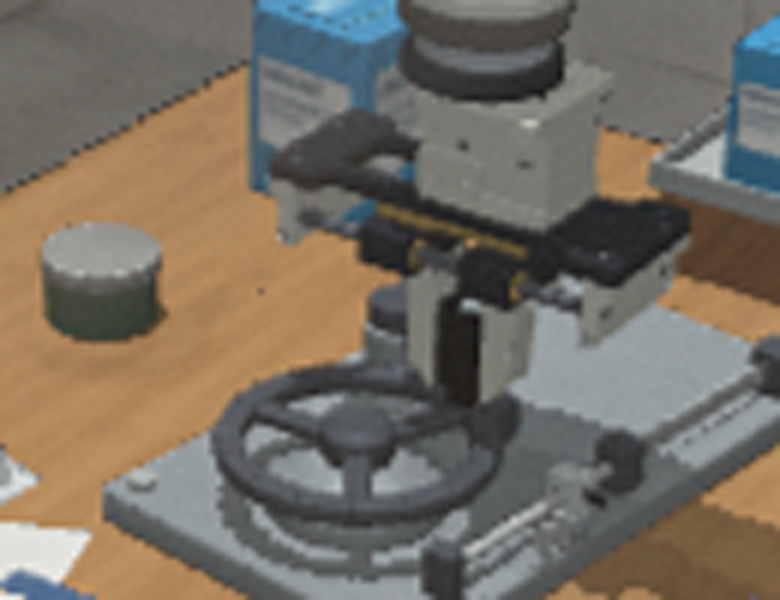

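The handle is well held at zoom (462,350). The pointer is still at its start, at (568,490).

Emit:
jog_arm:
  series: [0,0,0,0.0067,-0.0106,0,0.01,0,0,0,0.0154,-0.0196,0,0.01,0,0,0,0.0259,-0.0266,0,0.01,0,0,0,0.0375,-0.0312,0,0.01,0,0,0,0.0499,-0.0334,0,0.01]

```text
clock: 16.95
tcp_pos: [0.4527, 0.066, 0.0377]
ee_rot: [2.222, 2.218, -0.003]
wrist_force: [1.9, -9.2, 3.4]
width: 0.0217
```

```bash
python3 - <<'E'
from h import *
ang(); circ(-176.2,12); circ(-236.2,12)
E
```

```text
t 16.95 tcp [0.4527 0.066  0.0377] yaw -0.1 F [ 1.9 -9.2  3.4] w 0.0217
radius 0.0587 ang -173.6
0, 0, 0, 0.0125, 0.0005, 0, 0.01,
0, 0, 0, 0.0247, 0.0036, 0, 0.01,
0, 0, 0, 0.0359, 0.0091, 0, 0.01,
0, 0, 0, 0.0458, 0.0169, 0, 0.01,
0, 0, 0, 0.0538, 0.0265, 0, 0.01,
end -236.2
0, 0, 0, 0.0059, 0.0111, 0, 0.01,
0, 0, 0, 0.0093, 0.0232, 0, 0.01,
0, 0, 0, 0.0101, 0.0357, 0, 0.01,
0, 0, 0, 0.0083, 0.0481, 0, 0.01,
0, 0, 0, 0.0040, 0.0599, 0, 0.01,
end -296.2
```

```bash
python3 - <<'E'
from h import *
ang()
p=eyes.snapshot('scene'); zoom(p,'z12.png',280,200,380,260,7.9)
E
```

```text
t 16.95 tcp [0.4527 0.066  0.0377] yaw -0.1 F [ 1.9 -9.2  3.4] w 0.0217
radius 0.0587 ang -173.6
```

View pics/z12.png

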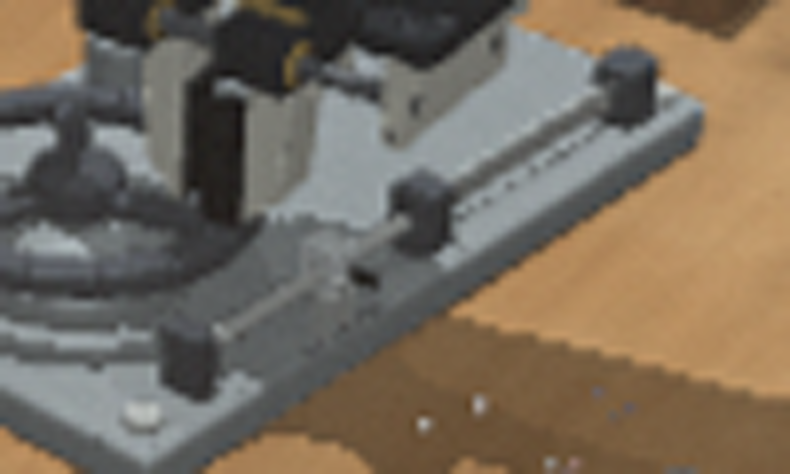

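```bash
python3 - <<'E'
from h import *
a=cv2.imread('pics/s3.png'); a=cv2.resize(a,(260,200),interpolation=cv2.INTER_AREA)[90:135,95:145]
p=eyes.snapshot('scene'); b=cv2.cvtColor(p['color'],cv2.COLOR_RGB2BGR)[210:255,295:345]
cv2.imwrite('pics/cmp.png',cv2.resize(np.vstack([a,b]),None,fx=6.5,fy=6.5,interpolation=cv2.INTER_CUBIC))
for d in tip_of(p,'tension_pointer')[:2]+spot_in(p,'tension_pointer')[:2]: print(d)
E
```

```text
Traceback (most recent call last):
ValueError: it knows: box_center, lever_knob, lever_pivot, oil_bottle, tensioner, tin_small, tool_tub, tray, wheel_axis, wheel_handle
```

View pics/cmp.png

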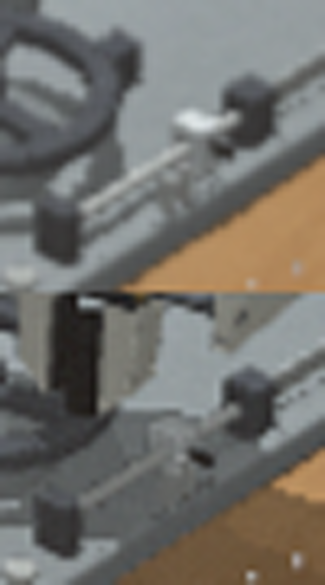

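```bash
python3 - <<'E'
from h import *
ang()
p=eyes.snapshot('scene')
q=at_z(p,[[325,229.2],[321.2,231.3],[303.8,245],[333.2,226.5],[359.5,210.8]],.045)
a=np.radians(-7.5); M=np.array([[np.cos(a),-np.sin(a)],[np.sin(a),np.cos(a)]])
print(np.round((q[:,:2]-[.4988,-.0218])@M,4))
t=np.load('top.npz')
# top: pointer cap and blocks (crop 3.6x from 225,165)
uv=[[225+x/3.6,165+y/3.6] for x,y in((223,281),(115,270),(268,288),(424,303))]
print(np.round((at_z(t,uv,.045)[:,:2]-[.4988,-.0218])@M,4))
im=cv2.cvtColor(t['color'],cv2.COLOR_RGB2BGR)[228:262,248:350]; cv2.imwrite('pics/t0.png',cv2.resize(im,None,fx=7.5,fy=7.5,interpolation=cv2.INTER_CUBIC))
E
```

```text
t 17.05 tcp [0.4525 0.0683 0.0376] yaw 0.1 F [-1.4 -3.6  5. ] w 0.0221
radius 0.0586 ang -175.8
[[-0.0836  0.0382]
 [-0.0829  0.0545]
 [-0.0925  0.1414]
 [-0.0914  0.0103]
 [-0.0933 -0.118 ]]
[[-0.0815  0.033 ]
 [-0.0826  0.124 ]
 [-0.0832 -0.005 ]
 [-0.0812 -0.1359]]
```

View pics/t0.png

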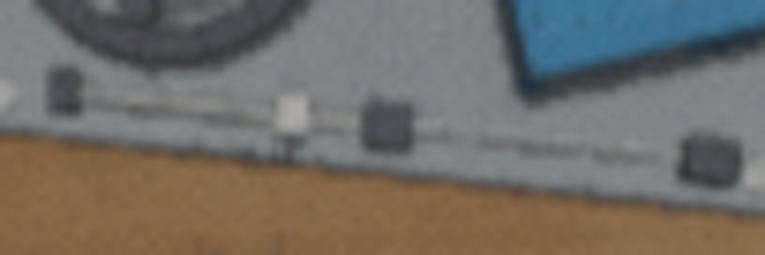

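The pointer has moved about 16 mm (±3) and the wheel has gone firm. I'm winding 40° more, then measuring again.

```bash
python3 - <<'E'
from h import *
circ(-176.2,[8,10,10,10,2])
E
```

```text
0, 0, 0, 0.0084, 0.0000, 0, 0.01,
0, 0, 0, 0.0187, 0.0017, 0, 0.01,
0, 0, 0, 0.0286, 0.0051, 0, 0.01,
0, 0, 0, 0.0377, 0.0102, 0, 0.01,
0, 0, 0, 0.0394, 0.0115, 0, 0.01,
end -216.2
```

Emit:
jog_arm:
  series: [0,0,0,0.0084,0,0,0.01,0,0,0,0.0187,0.0017,0,0.01,0,0,0,0.0286,0.0051,0,0.01,0,0,0,0.0377,0.0102,0,0.01,0,0,0,0.0394,0.0115,0,0.01]

```text
clock: 17.6
tcp_pos: [0.4629, 0.1065, 0.0372]
ee_rot: [-2.221, -2.221, 0.007]
wrist_force: [-4.6, -8.1, 8.9]
width: 0.0218
```

```bash
python3 - <<'E'
from h import *
ang()
p=eyes.snapshot('scene'); zoom(p,'z13.png',295,210,345,255,12)
s=r.read_state(); print(s['wrist_force'])
E
```

```text
t 17.6 tcp [0.4629 0.1065 0.0372] yaw 0.0 F [-4.6 -8.1  8.9] w 0.0218
radius 0.0589 ang 144.8
[-4.43260921 -5.25235778  9.22837957]
```

View pics/z13.png

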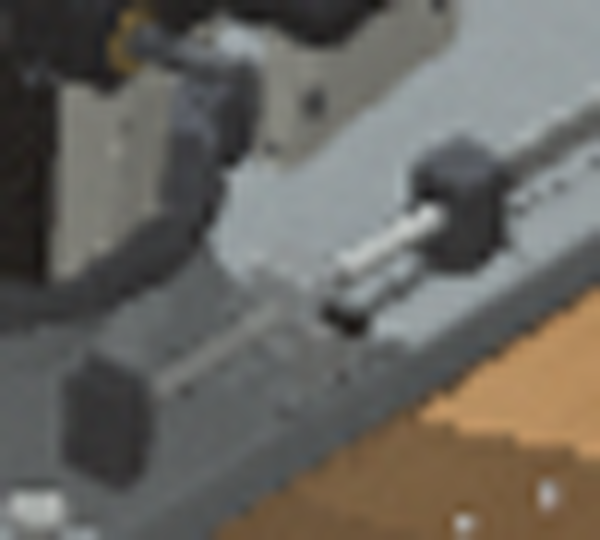

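```bash
python3 - <<'E'
from h import *
p=eyes.snapshot('scene')
a=np.radians(-7.5); M=np.array([[np.cos(a),-np.sin(a)],[np.sin(a),np.cos(a)]])
for z,uv in((.03,[[328.8,232.3],[326.2,235.5],[324,236.2]]),(.046,[[325,229.2],[321.2,231.3],[318.7,233.7]])):
    print(np.round((at_z(p,uv,z)[:,:2]-[.4988,-.0218])@M,4))
im=p['color'][215:250,298:340]; lab=cv2.cvtColor(im,cv2.COLOR_RGB2LAB); lab[...,0]=cv2.createCLAHE(6,(3,3)).apply(lab[...,0])
a0=cv2.imread('pics/s3.png'); a0=cv2.resize(a0,(260,200),interpolation=cv2.INTER_AREA)[95:130,98:140]; l0=cv2.cvtColor(a0,cv2.COLOR_BGR2LAB); l0[...,0]=cv2.createCLAHE(6,(3,3)).apply(l0[...,0])
o=np.hstack([cv2.cvtColor(l0,cv2.COLOR_LAB2BGR),cv2.cvtColor(lab,cv2.COLOR_LAB2BGR)])
cv2.imwrite('pics/z14.png',cv2.resize(o,None,fx=9.4,fy=9.4,interpolation=cv2.INTER_CUBIC))
E
```

```text
[[-0.0875  0.0242]
 [-0.0926  0.0428]
 [-0.0904  0.05  ]]
[[-0.0846  0.0395]
 [-0.0838  0.0558]
 [-0.0867  0.0705]]
```

View pics/z14.png

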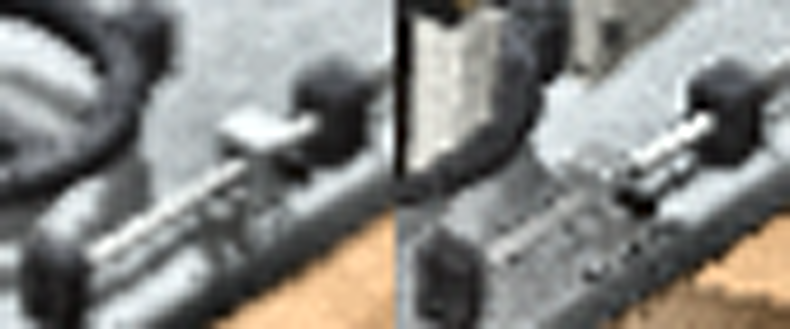

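Since the wheel was not yet firm at -115°, the reading can be at most about 0.026 now. Another 14° stays at or below 0.030. After that I'll release and look.

```bash
python3 - <<'E'
from h import *
circ(-216.2,[5,5,4,0,0])
E
```

```text
0, 0, 0, 0.0041, 0.0033, 0, 0.01,
0, 0, 0, 0.0079, 0.0069, 0, 0.01,
0, 0, 0, 0.0107, 0.0100, 0, 0.01,
0, 0, 0, 0.0107, 0.0100, 0, 0.01,
0, 0, 0, 0.0107, 0.0100, 0, 0.01,
end -230.2
```

Emit:
jog_arm:
  series: [0,0,0,0.0041,0.0033,0,0.01,0,0,0,0.0079,0.0069,0,0.01,0,0,0,0.0107,0.01,0,0.01,0,0,0,0.0107,0.01,0,0.01,0,0,0,0.0107,0.01,0,0.01]

```text
clock: 18.2
tcp_pos: [0.472, 0.1169, 0.0371]
ee_rot: [-2.221, -2.22, 0.008]
wrist_force: [-5.1, -5.4, 9.5]
width: 0.0218
```

```bash
python3 - <<'E'
from h import *
ang()
E
```

```text
t 18.2 tcp [0.472  0.1169 0.0371] yaw -0.0 F [-5.1 -5.4  9.5] w 0.0218
radius 0.0591 ang 131.3
```

Emit:
jog_arm:
  series: [0,0,0,0,0,0,0.05,0,0,0,0,0,0,0.05,0,0,0,0,0,0,0.05,0,0,0,0,0,-0.02,0.05,0,0,0,0,0,-0.06,0.05]

```text
clock: 18.7
tcp_pos: [0.4716, 0.1184, 0.0955]
ee_rot: [-2.218, -2.22, 0.009]
wrist_force: [0.3, 0.0, -0.2]
width: 0.0495
```

Emit:
jog_arm:
  series: [0,0,0,0,0,-0.04,0.05,0,0,0,0.03,0.02,-0.07,0.05,0,0,0,0.07,0.03,-0.1,0.05,0,0,0,0.11,0.04,-0.12,0.05,0,0,0,0.14,0.04,-0.12,0.05]

```text
clock: 19.2
tcp_pos: [0.5173, 0.2633, 0.2214]
ee_rot: [2.219, 2.223, 0.013]
wrist_force: [-0.5, 0.7, 0.6]
width: 0.05
```

```bash
python3 - <<'E'
from h import *
state()
p=eyes.snapshot('scene'); zoom(p,'s15.png',230,130,390,260,5)
t=eyes.snapshot('top'); zoom(t,'t15.png',220,160,380,270,5)
E
```

```text
t 19.2 tcp [0.5173 0.2633 0.2214] yaw 0.1 F [-0.5  0.7  0.6] w 0.05
```

View pics/s15.png

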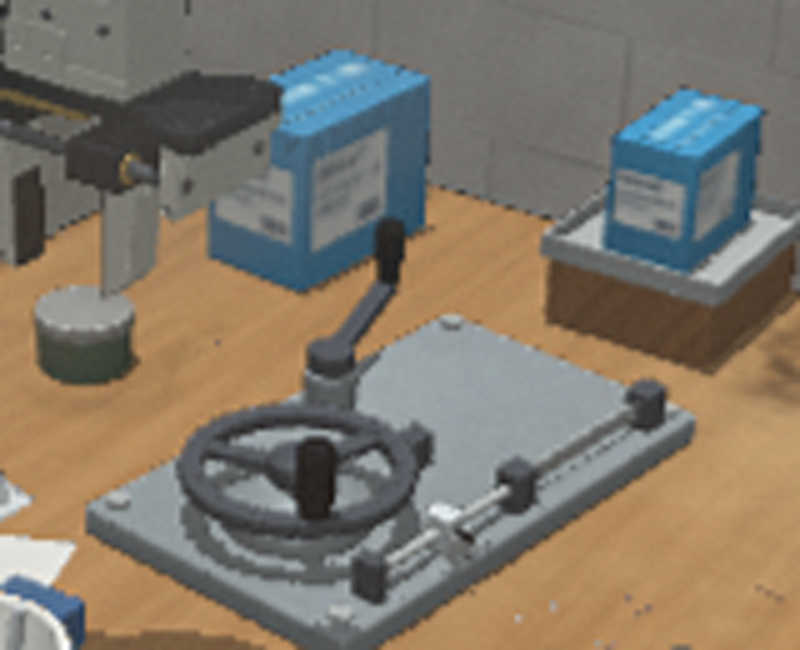

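View pics/t15.png

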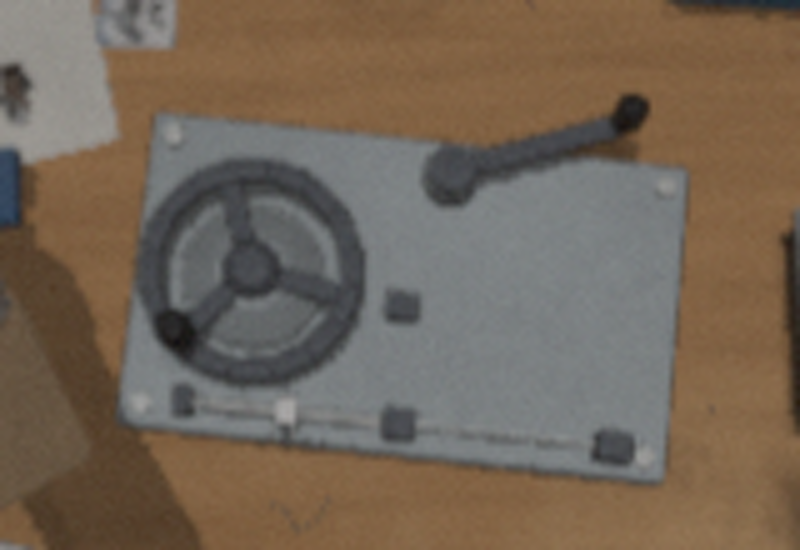

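```bash
python3 - <<'E'
from h import *
a=np.radians(-7.5); M=np.array([[np.cos(a),-np.sin(a)],[np.sin(a),np.cos(a)]])
t0=np.load('top.npz'); t1=eyes.snapshot('top'); Y=[]
for t in(t0,t1):
    g=t['color'].astype(int).min(2)[236:250,262:300].astype(float); w=np.clip(g-150,0,None); 
    v,u=np.indices(g.shape); uv=[(w*u).sum()/w.sum()+262,(w*v).sum()/w.sum()+236]
    q=((at_z(t,[uv],.046)[0,:2]-[.4988,-.0218])@M); print(np.round(uv,2),(w>0).sum(),np.round(q,4)); Y.append(q[1])
print('travel',Y[1]-Y[0])
im=np.vstack([cv2.cvtColor(t['color'],cv2.COLOR_RGB2BGR)[232:256,255:310] for t in(t0,t1)])
cv2.imwrite('pics/t16.png',cv2.resize(im,None,fx=12,fy=12,interpolation=cv2.INTER_CUBIC))
p=eyes.snapshot('scene'); zoom(p,'s16.png',298,215,345,252,16)
E
```

```text
[286.76 242.58] 15 [-0.0803  0.0337]
[276.99 241.53] 13 [-0.0804  0.0633]
travel 0.029586959365473578
```

View pics/t16.png

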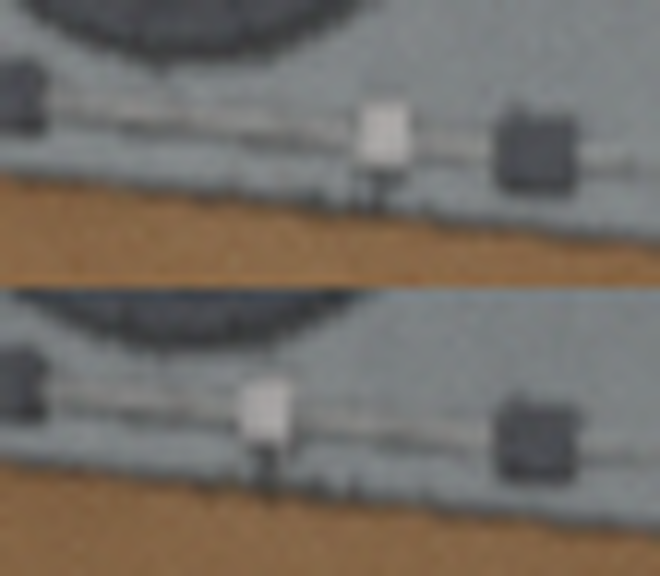

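View pics/s16.png

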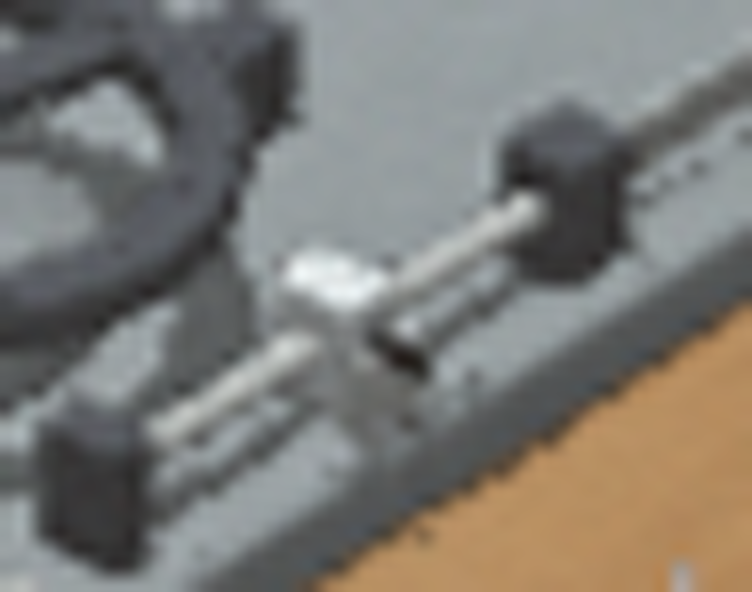

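Top view: the cap has travelled 29.6 mm, the middle of the window. The scene view agrees, with the cap over the rib pair at (335,285). The wheel is done. Now I measure the lever.

```bash
python3 - <<'E'
from h import *
s=state()[0]; print(np.round(s['joint_positions'],2))
t=eyes.snapshot('top'); p=eyes.snapshot('scene')
for q,nm in((t,'top'),(p,'scene')):
    c=cloud(q,q['color'].max(2)<60)
    k=c[(c[:,2]>.078)&(c[:,2]<.105)&(np.hypot(*(c[:,:2]-[.596,-.155]).T)<.03)]
    print(nm,'knob',len(k),np.round(np.percentile(k,[3,50,97],axis=0),4).tolist(), 'toponly',np.round(np.median(k[k[:,2]>.092],0),4))
# pivot disc in top: dark grey circle z~.06
c=cloud(t,np.ones((420,560),bool)); m=(c[:,2]>.05)&(c[:,2]<.075)&(np.hypot(*(c[:,:2]-[.577,-.045]).T)<.03)
k=c[m]; print('pivot',len(k),np.round(np.percentile(k,[3,50,97],axis=0),4).tolist(),cv2.minEnclosingCircle((k[k[:,1]>-.06][:,:2]*1000).astype(np.float32)))
for n in('lever_knob','lever_pivot'):
    for q in(t,p):
        for d in tip_of(q,n)[:1]: print(n,d['score'],np.round(at_z(q,[d['uv']],.081)[0],4))
print(at_z(t,[[346.2,182]],.097),at_z(t,[[310.2,194.8]],.06))
E
```

```text
t 19.4 tcp [0.5137 0.2596 0.2169] yaw 0.2 F [ 0.2 -1.4 -0.2] w 0.0501
[-0.6   0.32  0.11  1.74 -0.04  1.09 -0.48]
top knob 33 [[0.5883, -0.1632, 0.0825], [0.5948, -0.1567, 0.0959], [0.6045, -0.1494, 0.1001]] toponly [ 0.5954 -0.1572  0.0972]
scene knob 37 [[0.5902, -0.164, 0.079], [0.5971, -0.1524, 0.089], [0.6041, -0.1464, 0.0978]] toponly [ 0.5971 -0.1521  0.0961]
pivot 92 [[0.557, -0.073, 0.0537], [0.5715, -0.054, 0.0588], [0.5829, -0.0389, 0.0651]] ((570.447509765625, -51.07976150512695), 14.969095230102539)
lever_knob 0.6 [ 0.6053 -0.1495  0.081 ]
lever_knob 0.49 [ 0.6015 -0.1573  0.081 ]
lever_pivot 0.89 [ 0.5777 -0.0445  0.081 ]
lever_pivot 0.92 [ 0.5742 -0.0563  0.081 ]
[[ 0.59504994 -0.15771478  0.097     ]] [[ 0.56612152 -0.05177878  0.06      ]]
```

Emit:
jog_arm:
  series: [0,0,0,-0.04,0.008,0,0.05,0,0,0,-0.085,0.017,0,0.05,0,0,0,-0.13,0.026,0,0.05,0,0,0,-0.175,0.035,0,0.05,0,0,0,-0.22,0.045,0,0.05]

```text
clock: 20.2
tcp_pos: [0.5594, 0.0365, 0.2178]
ee_rot: [2.222, 2.221, 0.001]
wrist_force: [1.2, -0.3, -0.6]
width: 0.05
```

Emit:
jog_arm:
  series: [0,0,0,-0.045,0.009,0,0.05,0,0,0,-0.09,0.018,0,0.05,0,0,0,-0.135,0.027,0,0.05,0,0,0,-0.175,0.035,0,0.05,0,0,0,-0.197,0.038,0,0.05]

```text
clock: 20.7
tcp_pos: [0.597, -0.1639, 0.2177]
ee_rot: [2.226, 2.214, -0.002]
wrist_force: [-0.4, -0.9, -0.4]
width: 0.0503
```

Emit:
jog_arm:
  series: [0,0,0,0,0,0.02,0.05,0,0,0,0,0,0.04,0.05,0,0,0,0,0,0.06,0.05,0,0,0,0,0,0.06,0.05,0,0,0,0,0,0.06,0.05]

```text
clock: 21.2
tcp_pos: [0.5972, -0.1585, 0.1576]
ee_rot: [-2.221, -2.221, 0.001]
wrist_force: [0.0, 0.0, 0.1]
width: 0.0498
```

```bash
python3 - <<'E'
from h import *
s=state()[0]
b=(.597,-.157)
rows([(*b,.12,0),(*b,.1,0),(*b,.09,0),(*b,.09,0),(*b,.09,0)],.05)
E
```

```text
t 21.2 tcp [ 0.5972 -0.1585  0.1576] yaw -0.0 F [0.  0.  0.1] w 0.0498
t 21.2 tcp [ 0.5972 -0.1585  0.1576] yaw -0.0 F [0.  0.  0.1] w 0.0498
[
-0, -0, -0, 0.0015, -0.0002, 0.0376, 0.05,
-0, -0, -0, 0.0015, -0.0001, 0.0576, 0.05,
-0, -0, -0, 0.0015, -0.0001, 0.0676, 0.05,
-0, -0, -0, 0.0015, -0.0001, 0.0676, 0.05,
-0, -0, -0, 0.0015, -0.0001, 0.0676, 0.05]
```

Lower to a true tip height of about 0.115 (reported 0.085) and look before going further.

Emit:
jog_arm:
  series: [0,0,0,0.0015,0,0.025,0.05,0,0,0,0.0015,0,0.05,0.05,0,0,0,0.0015,0,0.072,0.05,0,0,0,0.0015,0,0.072,0.05,0,0,0,0.0015,0,0.072,0.05]

```text
clock: 21.7
tcp_pos: [0.5983, -0.1569, 0.0868]
ee_rot: [2.22, 2.221, 0.001]
wrist_force: [0.3, -0.1, -0.1]
width: 0.0501
```

```bash
python3 - <<'E'
from h import *
s=state()[0]; p=eyes.snapshot('scene'); tips(p,s['tcp_pos'],s['width']); zoom(p,'s17.png',260,130,350,210,8)
E
```

```text
t 21.7 tcp [ 0.5983 -0.1569  0.0868] yaw 0.0 F [ 0.3 -0.1 -0.1] w 0.0501
finger -1 545 zmin [0.117 0.122 0.122 0.129 0.129 0.13 ]
finger 1 128 zmin [0.117 0.118 0.119 0.12  0.122 0.123]
```

View pics/s17.png

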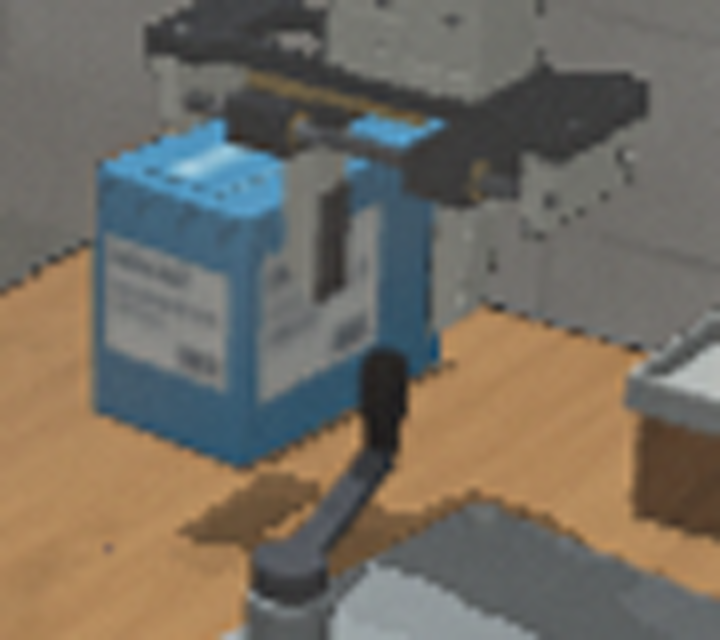

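Emit:
jog_arm:
  series: [0,0,0,0,-0.001,0.02,0.05,0,0,0,0,-0.001,0.04,0.05,0,0,0,0,-0.001,0.051,0.05,0,0,0,0,-0.001,0.051,0.05,0,0,0,0,-0.001,0.051,0.05]
  grip_force: 20

```text
clock: 22.25
tcp_pos: [0.5974, -0.1568, 0.0356]
ee_rot: [2.22, 2.221, 0.001]
wrist_force: [0.8, 0.7, 0.6]
width: 0.0499
```

Emit:
jog_arm:
  series: [0,0,0,0,0,0,0.01,0,0,0,0,0,0,0.01,0,0,0,0,0,0,0.01,0,0,0,0,0,0,0.01,0,0,0,0,0,0,0.01]

```text
clock: 22.75
tcp_pos: [0.5972, -0.1569, 0.0349]
ee_rot: [2.22, 2.221, 0.001]
wrist_force: [2.1, 0.5, 1.0]
width: 0.0195
```

```bash
cat >> h.py <<'E'
PV=np.array([.570,-.051])
def lang():
    s,_,_=state(); v=np.array(s['tcp_pos'][:2])-PV; print('radius',np.hypot(*v).round(4),'ang',np.degrees(np.arctan2(v[1],v[0])).round(1))
E
python3 - <<'E'
from h import *
lang(); circ(-75.7,[4,6,7,8,8],R0=.11); circ(-75.7-33,8,R0=.11)
E
```

```text
t 22.75 tcp [ 0.5972 -0.1569  0.0349] yaw 0.0 F [2.1 0.5 1. ] w 0.0195
radius 0.1093 ang -75.6
0, 0, 0, -0.0016, -0.0075, 0, 0.01,
0, 0, 0, -0.0031, -0.0189, 0, 0.01,
0, 0, 0, -0.0033, -0.0324, 0, 0.01,
0, 0, 0, -0.0015, -0.0476, 0, 0.01,
0, 0, 0, 0.0024, -0.0624, 0, 0.01,
end -108.7
0, 0, 0, 0.0059, -0.0142, 0, 0.01,
0, 0, 0, 0.0138, -0.0274, 0, 0.01,
0, 0, 0, 0.0234, -0.0393, 0, 0.01,
0, 0, 0, 0.0345, -0.0499, 0, 0.01,
0, 0, 0, 0.0470, -0.0587, 0, 0.01,
end -148.7
```

The knob is gripped at 19.5 mm, as expected for its 20 mm. Swinging now.

Emit:
jog_arm:
  series: [0,0,0,-0.0016,-0.0075,0,0.01,0,0,0,-0.0031,-0.0189,0,0.01,0,0,0,-0.0033,-0.0324,0,0.01,0,0,0,-0.0015,-0.0476,0,0.01,0,0,0,0.0024,-0.0624,0,0.01]

```text
clock: 23.25
tcp_pos: [0.5342, -0.1563, 0.0349]
ee_rot: [2.222, 2.217, 0.001]
wrist_force: [4.0, -2.8, -2.2]
width: 0.019
```

```bash
python3 - <<'E'
from h import *
lang()
E
```

```text
t 23.25 tcp [ 0.5342 -0.1563  0.0349] yaw -0.1 F [ 4.  -2.8 -2.2] w 0.019
radius 0.1112 ang -108.7
```

Emit:
jog_arm:
  series: [0,0,0,0.0059,-0.0142,0,0.01,0,0,0,0.0138,-0.0274,0,0.01,0,0,0,0.0234,-0.0393,0,0.01,0,0,0,0.0345,-0.0499,0,0.01,0,0,0,0.047,-0.0587,0,0.01]

```text
clock: 23.75
tcp_pos: [0.4757, -0.1082, 0.0349]
ee_rot: [2.222, 2.217, 0.002]
wrist_force: [5.6, -2.5, -2.9]
width: 0.0193
```

```bash
python3 - <<'E'
from h import *
lang(); circ(-148.7,[8,8,8,8,6],R0=.11); circ(-186.7,[3,3,3,3,0],R0=.11)
p=eyes.snapshot('scene'); zoom(p,'s18.png',250,150,360,250,7)
E
```

```text
t 23.75 tcp [ 0.4757 -0.1082  0.0349] yaw -0.1 F [ 5.6 -2.5 -2.9] w 0.0193
radius 0.1103 ang -148.8
0, 0, 0, 0.0136, -0.0070, 0, 0.01,
0, 0, 0, 0.0281, -0.0121, 0, 0.01,
0, 0, 0, 0.0432, -0.0151, 0, 0.01,
0, 0, 0, 0.0585, -0.0160, 0, 0.01,
0, 0, 0, 0.0700, -0.0153, 0, 0.01,
end -186.7
0, 0, 0, 0.0057, 0.0008, 0, 0.01,
0, 0, 0, 0.0113, 0.0019, 0, 0.01,
0, 0, 0, 0.0169, 0.0034, 0, 0.01,
0, 0, 0, 0.0224, 0.0051, 0, 0.01,
0, 0, 0, 0.0224, 0.0051, 0, 0.01,
end -198.7
```

View pics/s18.png

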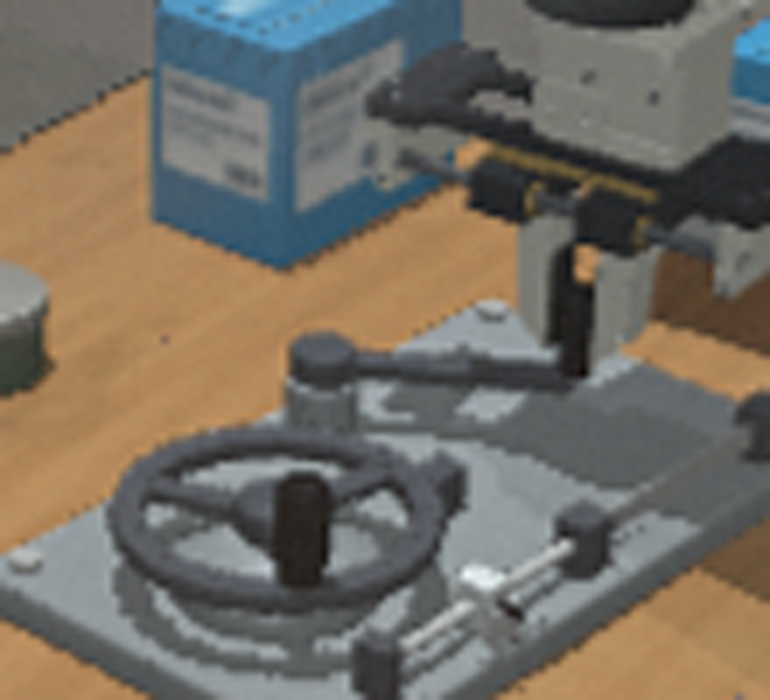

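Emit:
jog_arm:
  series: [0,0,0,0.0136,-0.007,0,0.01,0,0,0,0.0281,-0.0121,0,0.01,0,0,0,0.0432,-0.0151,0,0.01,0,0,0,0.0585,-0.016,0,0.01,0,0,0,0.07,-0.0153,0,0.01]

```text
clock: 24.3
tcp_pos: [0.4632, -0.0428, 0.0353]
ee_rot: [2.216, 2.213, -0.001]
wrist_force: [6.7, -31.2, -1.7]
width: 0.0192
```

Emit:
jog_arm:
  series: [0,0,0,0.004,0.0006,0,0.01,0,0,0,0.008,0.0013,0,0.01,0,0,0,0.012,0.0022,0,0.01,0,0,0,0.016,0.0033,0,0.01,0,0,0,0.017,0.0036,0,0.01]

```text
clock: 24.8
tcp_pos: [0.4631, -0.0312, 0.0347]
ee_rot: [2.224, 2.208, -0.012]
wrist_force: [0.0, -29.6, 2.5]
width: 0.0191
```

```bash
python3 - <<'E'
from h import *
lang()
E
```

```text
t 24.8 tcp [ 0.4631 -0.0312  0.0347] yaw -0.4 F [  0.  -29.6   2.5] w 0.0191
radius 0.1088 ang 169.5
```

```bash
python3 - <<'E'
from h import *
p=eyes.snapshot('scene'); zoom(p,'s19.png',250,150,360,250,7)
t=eyes.snapshot('top'); zoom(t,'t19.png',220,160,380,270,5)
state()
E
```

```text
t 24.9 tcp [ 0.4631 -0.0311  0.0347] yaw -0.4 F [  0.4 -28.    1.9] w 0.0193
```

View pics/s19.png

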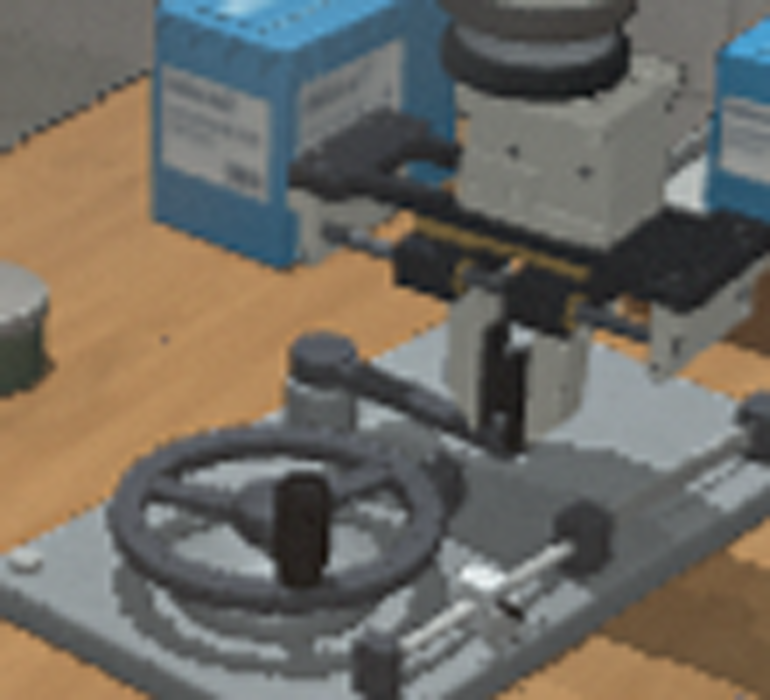

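View pics/t19.png

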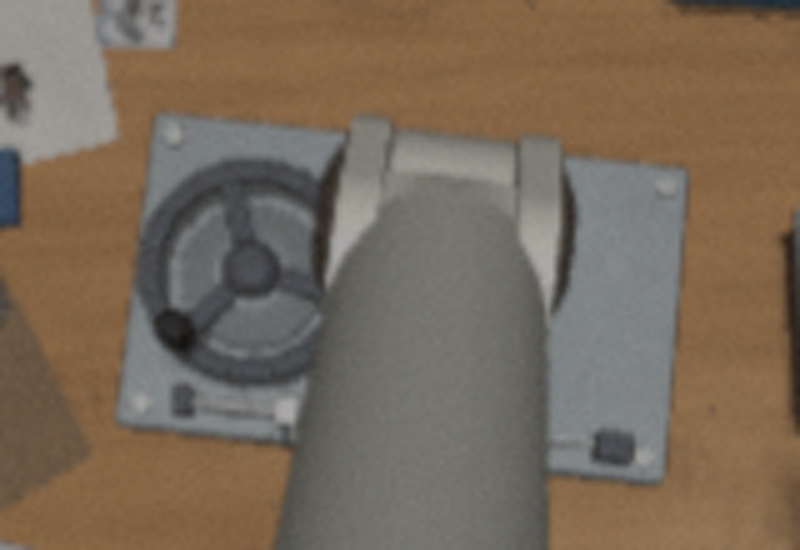

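```bash
python3 - <<'E'
from h import *
state()
t0=np.load('top.npz')
c=cloud(t0,np.ones((420,560),bool)); k=c[(c[:,2]>.03)&(np.hypot(*(c[:,:2]-[.487,-.018]).T)<.035)&(np.hypot(*(c[:,:2]-C).T)>.075)&(c[:,1]<.01)&(c[:,1]>-.04)]
print('post top',len(k),np.round(np.percentile(k,[3,50,97],axis=0),4).tolist())
p=eyes.snapshot('scene')
m=np.zeros((420,560),bool); m[150+62:150+72,250+60:250+67]=1
k=cloud(p,m&(p['color'].max(2)<75)); k=k[k[:,2]>.03]; print('post scene',len(k),np.round(np.percentile(k,[3,50,97],axis=0),4).tolist())
d=cloud(p,p['color'].max(2)<45); k=d[(d[:,2]>.06)&(d[:,2]<.09)&(np.hypot(*(d[:,:2]-[.463,-.031]).T)<.035)]
print('knob',len(k),np.round(np.percentile(k,[3,50,97],axis=0),4).tolist())
g=cloud(p,p['color'].min(2)>85); k=g[(g[:,2]>.07)&(g[:,2]<.1)&(np.hypot(*(g[:,:2]-[.463,-.031]).T)<.04)]
for a,b in((.44,.463),(.463,.5)):
    q=k[(k[:,0]>a)&(k[:,0]<b)]; print('finger',len(q),np.round(np.percentile(q,[3,50,97],axis=0),4).tolist() if len(q) else '')
# arm direction: dark-grey pts z .046-.06 between
a=cloud(p,np.ones((420,560),bool)); v=a-np.r_[PV,0]; rr=np.hypot(v[:,0],v[:,1]); k=a[(a[:,2]>.05)&(a[:,2]<.06)&(rr>.03)&(rr<.085)&(v[:,0]<-.02)&(np.hypot(*(a[:,:2]-C).T)>.078)]
an=np.degrees(np.arctan2(k[:,1]-PV[1],k[:,0]-PV[0]))%360; print('arm angle',len(k),np.percentile(an,[5,50,95]))
E
```

```text
t 24.9 tcp [ 0.4631 -0.0311  0.0347] yaw -0.4 F [  0.4 -28.    1.9] w 0.0193
post top 33 [[0.4808, -0.0259, 0.0342], [0.489, -0.0193, 0.0421], [0.4954, -0.0102, 0.0469]]
post scene 26 [[0.4795, -0.0291, 0.0319], [0.4871, -0.0165, 0.04], [0.4974, -0.0019, 0.0514]]
knob 43 [[0.4578, -0.0351, 0.062], [0.4679, -0.0286, 0.079], [0.4764, -0.0223, 0.089]]
finger 32 [[0.441, -0.025, 0.075], [0.4472, -0.0198, 0.0862], [0.4541, -0.0164, 0.099]]
finger 35 [[0.4769, -0.0256, 0.0729], [0.4836, -0.02, 0.0854], [0.4909, -0.0175, 0.099]]
arm angle 61 [159.14177796 167.2604661  177.27986625]
```

The knob met solid resistance of about 28 N near the end. I'll release, back off, and measure the lever angle from the images.

Emit:
jog_arm:
  series: [0,0,0,0,0,0,0.05,0,0,0,0,0,0,0.05,0,0,0,0,0,0,0.05,0,0,0,0,0,-0.03,0.05,0,0,0,0,0,-0.07,0.05]

```text
clock: 25.45
tcp_pos: [0.461, -0.0191, 0.1034]
ee_rot: [-2.215, -2.221, 0.007]
wrist_force: [-0.1, 1.5, 1.0]
width: 0.0489
```

Emit:
jog_arm:
  series: [0,0,0,0,0,-0.04,0.05,0,0,0,-0.04,-0.005,-0.08,0.05,0,0,0,-0.085,-0.01,-0.1,0.05,0,0,0,-0.13,-0.01,-0.11,0.05,0,0,0,-0.18,-0.01,-0.11,0.05]

```text
clock: 25.95
tcp_pos: [0.4552, -0.1987, 0.2169]
ee_rot: [2.214, 2.225, 0.005]
wrist_force: [1.8, 0.2, 0.4]
width: 0.0501
```

```bash
python3 - <<'E'
from h import *
state()
t=eyes.snapshot('top'); zoom(t,'t20.png',220,160,380,270,5)
p=eyes.snapshot('scene'); zoom(p,'s20.png',250,150,360,250,7)
t0=np.load('top.npz')
for q in(t0,t):
    c=cloud(q,q['color'].max(2)<60); 
    k=c[(c[:,2]>.085)&(c[:,2]<.106)&(np.hypot(*(c[:,:2]-PV).T)>.085)&(np.hypot(*(c[:,:2]-PV).T)<.13)&(c[:,1]<.03)]
    m=np.median(k,0); v=m[:2]-PV; print('knob',len(k),np.round(m,4),'r',np.hypot(*v).round(4),'ang',np.degrees(np.arctan2(v[1],v[0])).round(1))
d=cloud(p,p['color'].max(2)<45); k=d[(d[:,2]>.07)&(d[:,2]<.104)&(np.hypot(*(d[:,:2]-[.464,-.035]).T)<.03)]
print(len(k),np.round(np.percentile(k,[3,50,97],axis=0),4).tolist())
E
```

```text
t 25.95 tcp [ 0.4552 -0.1987  0.2169] yaw 0.3 F [1.8 0.2 0.4] w 0.0501
knob 29 [ 0.5957 -0.1566  0.0953] r 0.1087 ang -76.3
knob 34 [ 0.4601 -0.0377  0.0963] r 0.1107 ang 173.1
47 [[0.4541, -0.0389, 0.0717], [0.459, -0.0317, 0.0844], [0.467, -0.0241, 0.0966]]
```

View pics/t20.png

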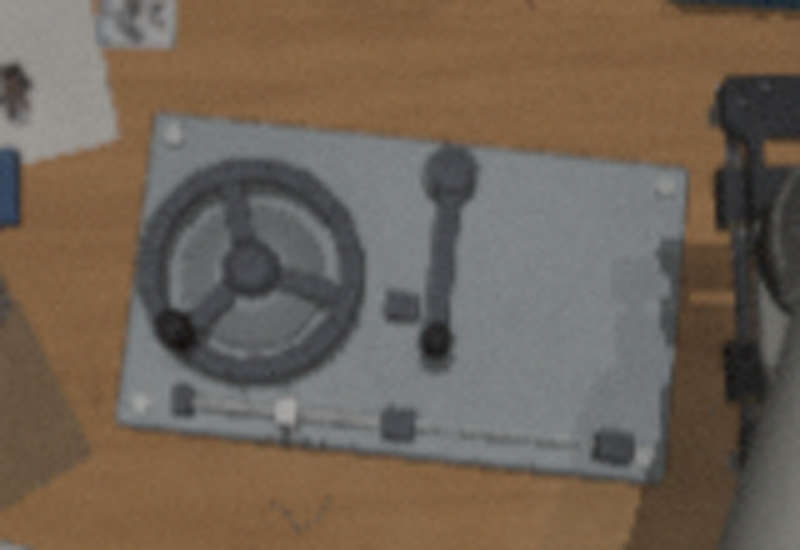

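View pics/s20.png

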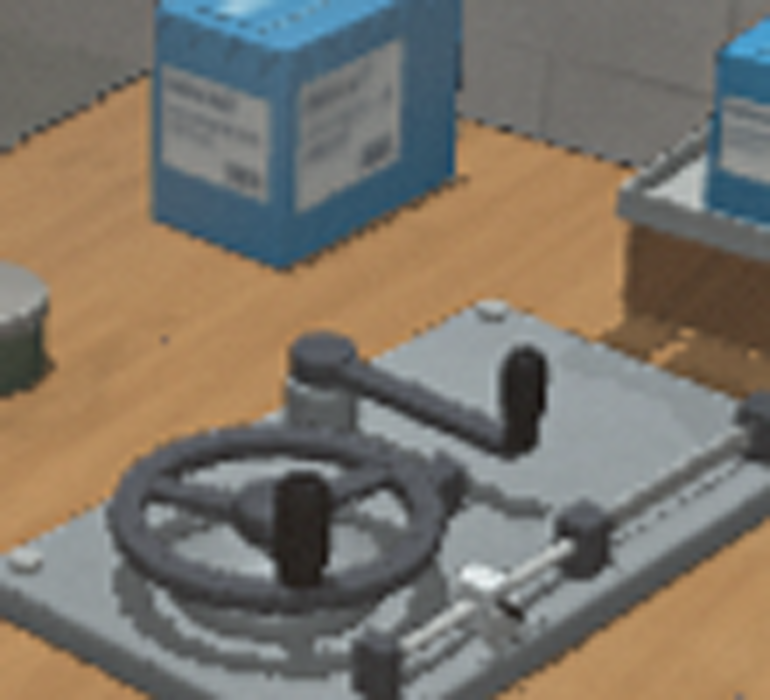

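The top view gives the lever at about 180° in the tensioner frame, so straight toward the scale, and it turned about 111° by my measurement. A nominal 120° leaves doubt, so I'll regrip and push again to tell a stop from a snag.

Emit:
jog_arm:
  series: [0,0,0,0.04,0.001,0,0.05,0,0,0,0.08,0.003,0,0.05,0,0,0,0.12,0.005,0,0.05,0,0,0,0.15,0.006,0,0.05,0,0,0,0.162,0.006,0,0.05]

```text
clock: 26.55
tcp_pos: [0.459, -0.0316, 0.2141]
ee_rot: [-2.212, -2.228, -0.0]
wrist_force: [-0.8, 0.0, 0.1]
width: 0.0497
```

Emit:
jog_arm:
  series: [0,0,0,0,0,0.03,0.05,0,0,0,0,0,0.06,0.05,0,0,0,0,0,0.09,0.05,0,0,0,0,0,0.09,0.05,0,0,0,0,0,0.09,0.05]

```text
clock: 27.05
tcp_pos: [0.4591, -0.0367, 0.1245]
ee_rot: [-2.22, -2.221, 0.002]
wrist_force: [-0.6, 0.5, 0.3]
width: 0.0499
```

```bash
python3 - <<'E'
from h import *
b=(.4605,-.037)
rows([(*b,.1,0),(*b,.08,0),(*b,.06,0),(*b,.036,0),(*b,.036,0)],.05)
E
```

```text
t 27.05 tcp [ 0.4591 -0.0367  0.1245] yaw 0.0 F [-0.6  0.5  0.3] w 0.0499
[
-0.1, 0, 0, -0.0003, 0.0014, 0.0245, 0.05,
-0.1, 0, 0, -0.0003, 0.0014, 0.0445, 0.05,
-0.1, 0, 0, -0.0003, 0.0015, 0.0645, 0.05,
-0.1, 0, 0, -0.0003, 0.0015, 0.0885, 0.05,
-0.1, 0, 0, -0.0003, 0.0015, 0.0885, 0.05]
```

Emit:
jog_arm:
  series: [0,0,0,0,0.001,0.025,0.05,0,0,0,0,0.001,0.05,0.05,0,0,0,0,0.001,0.075,0.05,0,0,0,0,0.001,0.088,0.05,0,0,0,0,0.001,0.088,0.05]

```text
clock: 27.55
tcp_pos: [0.4604, -0.0365, 0.0363]
ee_rot: [-2.22, -2.221, 0.002]
wrist_force: [-0.9, -0.2, 0.3]
width: 0.0496
```

Emit:
jog_arm:
  series: [0,0,0,0,0,0,0.01,0,0,0,0,0,0,0.01,0,0,0,0,0,0,0.01,0,0,0,0,0,0,0.01,0,0,0,0,0,0,0.01]
  grip_force: 25

```text
clock: 28.05
tcp_pos: [0.4631, -0.0365, 0.0374]
ee_rot: [2.218, 2.22, 0.005]
wrist_force: [3.8, -0.3, -0.9]
width: 0.0193
```

Emit:
jog_arm:
  series: [0,0,0,0.001,0,0,0.01,0,0,0,0.002,0,0,0.01,0,0,0,0.003,0,0,0.01,0,0,0,0.004,0,0,0.01,0,0,0,0.004,0,0,0.01]

```text
clock: 28.55
tcp_pos: [0.4632, -0.0364, 0.0374]
ee_rot: [2.22, 2.215, 0.001]
wrist_force: [4.6, -9.3, -0.8]
width: 0.0193
```

Emit:
jog_arm:
  series: [0,0,0,0.001,0,0,0.01,0,0,0,0.002,0,0,0.01,0,0,0,0.003,0,0,0.01,0,0,0,0.004,0,0,0.01,0,0,0,0.004,0,0,0.01]

```text
clock: 29.05
tcp_pos: [0.4632, -0.0363, 0.0373]
ee_rot: [2.221, 2.209, -0.002]
wrist_force: [4.9, -19.2, -1.5]
width: 0.0191
```

The knob does not move at all under 19 N, so it is at the hard stop (the friction is only 2 N). Releasing and retreating.

Emit:
jog_arm:
  series: [0,0,0,-0.003,0,0,0.01,0,0,0,-0.004,0,0,0.05,0,0,0,-0.004,0,0,0.05,0,0,0,-0.004,0,0,0.05,0,0,0,-0.004,0,0,0.05]

```text
clock: 29.55
tcp_pos: [0.46, -0.0318, 0.0363]
ee_rot: [-2.219, -2.222, 0.001]
wrist_force: [0.6, 0.6, 0.3]
width: 0.0463
```

Emit:
jog_arm:
  series: [0,0,0,0,0,-0.03,0.05,0,0,0,0,0,-0.07,0.05,0,0,0,0,0,-0.11,0.05,0,0,0,-0.03,0,-0.15,0.05,0,0,0,-0.07,0,-0.18,0.05]

```text
clock: 30.05
tcp_pos: [0.4615, -0.1007, 0.219]
ee_rot: [2.214, 2.228, 0.004]
wrist_force: [1.1, -0.7, 0.0]
width: 0.0501
```

Emit:
jog_arm:
  series: [0,0,0,-0.04,0,0,0.05,0,0,0,-0.08,0,0,0.05,0,0,0,-0.11,0,0,0.05,0,0,0,-0.12,0,0,0.05,0,0,0,-0.12,0,0,0.05]

```text
clock: 30.55
tcp_pos: [0.4602, -0.2233, 0.2162]
ee_rot: [-2.223, -2.219, 0.001]
wrist_force: [0.2, 0.0, -0.5]
width: 0.0497
```

```bash
python3 - <<'E'
from h import *
state()
t=eyes.snapshot('top'); zoom(t,'t21.png',150,90,450,310,2.6)
p=eyes.snapshot('scene'); zoom(p,'s21.png',190,110,430,290,3.3)
c=cloud(t,t['color'].max(2)<60); k=c[(c[:,2]>.085)&(c[:,2]<.106)&(np.hypot(*(c[:,:2]-PV).T)>.085)&(np.hypot(*(c[:,:2]-PV).T)<.13)&(c[:,1]<.03)]
m=np.median(k,0); v=m[:2]-PV; print('knob',np.round(m,4),np.degrees(np.arctan2(v[1],v[0])).round(1))
g=t['color'].astype(int).min(2)[236:250,262:300].astype(float); w=np.clip(g-150,0,None); vv,u=np.indices(g.shape); uv=[(w*u).sum()/w.sum()+262,(w*vv).sum()/w.sum()+236]
a=np.radians(-7.5); M=np.array([[np.cos(a),-np.sin(a)],[np.sin(a),np.cos(a)]])
print('pointer',((at_z(t,[uv],.046)[0,:2]-[.4988,-.0218])@M)[1]-.0337)
for d in silhouettes(p,'box_center')[:3]:
    c=cloud(p,d['mask']); tt=c[(c[:,2]>.13)&(c[:,2]<.145)]
    if len(tt)>20: print('box',np.median(tt[:,2]),cv2.minAreaRect((tt[:,:2]*1000).astype(np.float32)))
E
```

```text
t 30.55 tcp [ 0.4602 -0.2233  0.2162] yaw -0.1 F [ 0.2  0.  -0.5] w 0.0497
knob [ 0.46   -0.0377  0.0957] 173.1
pointer 0.030052907259189167
box 0.13800715168989436 ((478.9591369628906, -332.46343994140625), (64.8761215209961, 112.18888854980469), 1.3816412687301636)
```

View pics/t21.png

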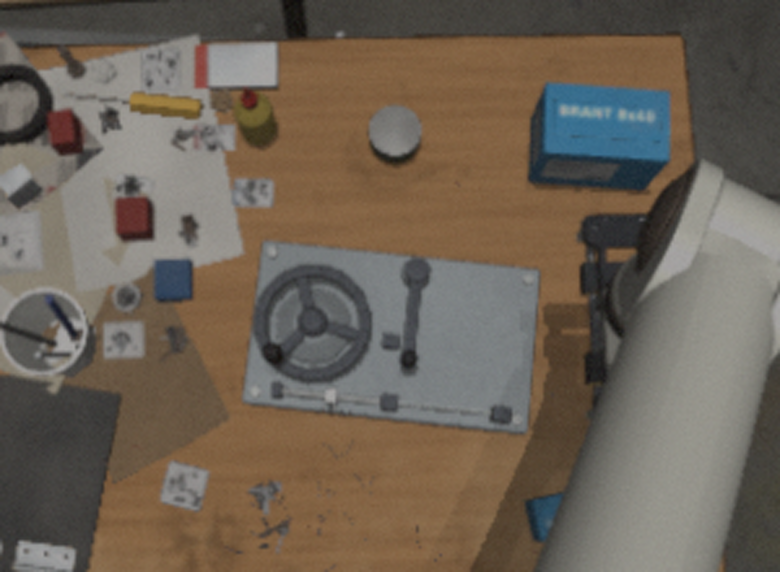

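View pics/s21.png

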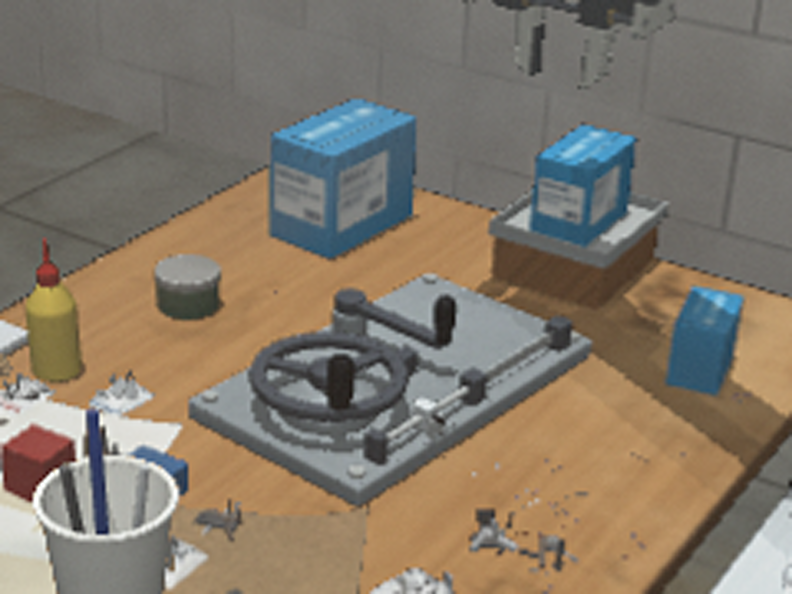

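```bash
python3 - <<'E'
from h import *
print(r.finish_job())
E
```

```text
the job is handed in; nothing more can be done
None
```

I completed all three steps in order, released everything, and handed the job in at about 31 s of the 70 s allowed. One check disagreed: the lever turned less than the nominal angle, as described below.

- **Box:** It stands upright and level in the tray. Its centre is about (0.478, -0.333) and its top is at 0.138 m, as expected on a tray floor of 0.053 m.
- **Wheel:** I wound it clockwise until it went firm. The pointer has travelled 29.6 to 30.0 mm in the top view, which is the middle of the window, and it did not change after release.
- **Lever:** I swung it clockwise until it would not move. A second push of about 19 N did not shift it at all, against a friction of about 2 N, so I took that as the stop.
- **Lever angle (disagrees):** From the pictures the lever turned only about 110–111°, not the nominal 120°. It now points straight across the bed, and nothing visible blocked it. I believe it started slightly off fully open, but I could not confirm that.
- **Reported tool height (disagrees):** The robot's reported TCP height read about 30 mm lower than the finger ends seen by the depth camera. My first grip on the wheel handle therefore caught only its rounded top. I noticed, regripped deeper and corrected for it from then on.
- **Other things on the bench:** In the last pictures the oil bottle, tin, tub and both look-alike boxes appear undisturbed. The gripper is open and clear of everything.

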